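Put the last two jars away in the spice carousel

TASK

Two washed spice jars stand on the drainer and belong in the revolving spice carousel. Turn the carousel by the wooden bar on its top until the brass stud between its two empty steel cups lines up with the brass arrowhead on its foot, so that these cups face the front. Then put the two jars, caps up, one into each of these cups, fully home, leaving the carousel lined up and the other things where they stand.

Things in the scene. Friction and masses are not known exactly. Their poses are not given: they have to be found in the camera images.
- carousel_foot: fixed round wooden foot of the spice carousel, 244 mm across, 12 mm high; origin at the centre of its underside, on the carousel's axis, z up. A brass arrowhead (the pointer, 20 mm wide) lies on its rim at the -x side of its own frame (the front, roughly towards the robot)
- rotor (a joint): angle of the turning part of the carousel on the foot, rad, positive anticlockwise seen from above; 0 = the brass stud between the two empty cups stands at the arrowhead. Stays where it is left, needs about 0.14 N m. A wooden cone with six leaning steel cups; four hold jars for good, two neighbours are empty. All within 130 mm of the axis; jar caps up to 150 mm high
- knob_grip (a point): grip point of the wooden bar knob on top of the carousel, on the axis, 15 mm below the bar's top (the top is 165 mm above the worktop). The bar is 58 mm long, 22 mm wide and 30 mm high, its long side in the vertical plane through the axis and the front stud
- front_stud (a point): brass stud on the rim of the turning part midway between the two empty cups, 94 mm from the axis
- cup_left: empty steel cup, left one of the two when they face the robot: round, 47.5 mm bore, outside 52 mm, 66 mm long, bottom 4 mm thick. Origin at the centre of its underside, z along the cup's axis out through the mouth, 30 degrees from vertical and outwards from the carousel's axis
- cup_right: the other empty steel cup, same sizes and frame; 58 mm from the first at the bottom
- jar_1: spice jar with dark screw cap, standing upright on the sink's drainer (1.5 mm below the worktop): 41 mm diameter, 105 mm high (cap: top 21 mm); origin at the centre of its underside, z up through the cap. 0.11 kg
- jar_2: the second spice jar, same shape and size, same frame
- candle: bystander: beige candle, 61 mm diameter, 131 mm high; origin at the underside
- tomato_tin: bystander: small food tin, 75 mm diameter, 58 mm high; origin at the underside
- lemon: bystander: lemon, 71x53x51 mm; origin at the underside
- jam_jar: bystander: glass jam jar with white lid, 65 mm diameter, 94 mm high; origin at the underside
- onion: bystander: onion, 83 mm wide, 94 mm high; origin at the underside
- salt_shaker: bystander: glass salt shaker, 44 mm diameter, 90 mm high; origin at the underside
Not all that is in view belongs to the job. Leave any pink look-alike of the jar_1 alone.

How it is judged:
On the way, in this order (a step that is already met when the one before it is completed fails the run):
1. the carousel is turned until the stud between the empty cups stands at the arrowhead (within 0.15 rad), both jars still outside (value of joint rotor between -0.15 and 0.15 rad and not ((distance between jar_1 and cup_left below 0.013 m and angle between the z axis of jar_1 and the z axis of cup_left, either way round below 0.15 rad) or (distance between jar_1 and cup_right below 0.013 m and angle between the z axis of jar_1 and the z axis of cup_right, either way round below 0.15 rad) or (distance between jar_2 and cup_left below 0.013 m and angle between the z axis of jar_2 and the z axis of cup_left, either way round below 0.15 rad) or (distance between jar_2 and cup_right below 0.013 m and angle between the z axis of jar_2 and the z axis of cup_right, either way round below 0.15 rad))), for 0.2 s.
2. a first jar stands fully home in one of the two empty cups (((distance between jar_1 and cup_left below 0.013 m and angle between the z axis of jar_1 and the z axis of cup_left, either way round below 0.15 rad) or (distance between jar_1 and cup_right below 0.013 m and angle between the z axis of jar_1 and the z axis of cup_right, either way round below 0.15 rad) or (distance between jar_2 and cup_left below 0.013 m and angle between the z axis of jar_2 and the z axis of cup_left, either way round below 0.15 rad) or (distance between jar_2 and cup_right below 0.013 m and angle between the z axis of jar_2 and the z axis of cup_right, either way round below 0.15 rad))), for 0.2 s.
At the end, for the whole second after the job is handed in: Each of the two empty cups holds one jar, foot first and home: underside centre within 13 mm of the cup's origin (4 mm when perfect) and axes within 0.15 rad; the carousel stands within 0.15 rad of its mark; both jars released and at rest (value of joint rotor between -0.15 and 0.15 rad and ((distance between jar_1 and cup_left below 0.013 m and angle between the z axis of jar_1 and the z axis of cup_left, either way round below 0.15 rad and distance between jar_2 and cup_right below 0.013 m and angle between the z axis of jar_2 and the z axis of cup_right, either way round below 0.15 rad) or (distance between jar_1 and cup_right below 0.013 m and angle between the z axis of jar_1 and the z axis of cup_right, either way round below 0.15 rad and distance between jar_2 and cup_left below 0.013 m and angle between the z axis of jar_2 and the z axis of cup_left, either way round below 0.15 rad)) and contact force between the fingers and jar_1 below 0.2 N and contact force between the fingers and jar_2 below 0.2 N and linear speed of each of jar_1, jar_2 below 0.02 m/s); the robot touches nothing.
It fails at once if the candle, tin, lemon, jam jar, onion or salt shaker is moved by more than 30 mm (distance of any of candle, tomato_tin, lemon, jam_jar, onion, salt_shaker from where it was at the start of the episode above 0.03 m).
It also fails if it takes over 58 s, if anything falls off the work surface, if the arm or the gripper's body presses on something with over 40 N, if the wrist force passes 120 N, or if a joint passes its speed limit or range.

ROBOT

A 6-joint arm with a two-finger parallel gripper is mounted at the origin on a cart in front of the work surface, level with it; the furniture and walls round the work are solid. World frame = base frame: x ahead of the robot, y to its left, z up, the work surface at z = 0. Lengths are in m, angles in rad, forces in N, time in s.
With the tool pointing down it reaches from about 0.35 to 0.975 m from the base axis. Payload 4.9 kg.
Tool frame: the origin (TCP) lies at the very end of the fingers, on their centre line; the grasp point (between the pads) lies 19 mm behind it; z points along the fingers, y is the line along which they close (so a half turn about z gives the same grasp; the last joint's range is limited). The gripper opens to 85 mm and grips with 20 to 120 N. Pads are 22 mm wide; open, the fingers measure 114 mm over their backs; the gripper's body (76 mm by 85 mm) begins 54 mm behind the grasp point. The pads swing forward as they close: fully open they stand 13 mm farther back than shut.
Start: joints at [1.188, 0.053, 1.613, -0, 1.476, -0.119], TCP at [0.163, 0.603, 0.231] pointing down, gripper open.
Joint ranges: [-3.01, 3.01], [-1.01, 2.22], [0.06, 2.58], [-1.02, 4.17], [0.09, 2.62], [-3.14, 3.14]. Speed limits (rad/s): [2.57, 2.57, 3.14, 3.14, 3.14, 3.14].

INTERFACE

Orientations are given as a unit quaternion [w, x, y, z].
In Python, from plant import manip gives the robot as it stands.
- The arm moves only by the tool send_rows, never from a script. Its argument "increments" is a list of rows, each an object of numbers: "claw": the closure, from -1 (fully open) to 1 (shut); "dx", "dy", "dz": the shift along the tool's x, y, z in units of 0.5 m (1.0 is 0.5 m); "yaw": the turn about the tool's z in units of 1.5 rad (1.0 is 1.5 rad). A call has 1 to 20 rows; each row is the pose to reach, as a shift and turn from the pose commanded when the call began, along the tool's axes at that moment; what a row does not reach only later rows make up. A row lasts 1/8 s, in which the tool goes at most 62.5 mm and 10.7 degrees, less where a joint would pass 70% of its speed; a pose out of reach is approached as far as the arm can. A call with a number of a shift or a turn outside -1 to 1 is refused whole. A call with a gripper value outside its range is refused whole. The fingers move at their own pace and stop on an object; the grip force is fixed at half the most. Time passes only in rows, so rows that repeat a pose let the fingers close. It gives the time, the measured TCP pose, the force, the opening and the grip force at its end, in the units of the state.
- manip.state(): the state, without advancing time (a new reading comes with each control period).
- manip.grab_frame(name): name is "side" or "top" or "wrist"; returns the picture (420x560x3 uint8, red, green, blue); there is no depth.
- manip.camera_params(name): a dict with "camera_matrix" (3x3 intrinsics, pixels), "extrinsics" (4x4, takes a point from world to camera coordinates); the wrist camera has in their place "tool_from_camera" (4x4, takes a point from camera to tool coordinates, whose origin is the TCP and whose axes are the flange's). Camera axes: x right, y down, z forward; pixel columns grow to the right and rows downward; lengths in m; the calibration is good to about 2 mm. The wrist camera is an equidistant fisheye: a pixel r from the principal point sees the ray r / f radians off the axis. A picture is of the moment at which its call begins: read the wrist's pose just before it. camera_params takes no time and is no camera call.
- manip.job_done(): hands the job in; it is judged then, once.
The state is a dict: "time": time; "joint_pos": joint angles; "joint_vel": joint speeds; "joint_efforts": joint torques, N m; "tool_pos": TCP position; "tool_rot": TCP orientation; "contact_force": force on the tool from outside, world axes, zero at the start; "ft_torque": the same for the moment, N m; "gripper_width": opening from 0.0 (shut) to 1.0 (fully open); "grasp_force": force on a finger pad.
Only numpy, scipy, OpenCV 4.12 (cv2) and the standard library are available. Lean on these libraries where they do the work, as an engineer would, in place of code of your own. Each camera call takes 0.05 s, during which the arm holds its last target. There are 200 camera calls.

## Working session

There is one attempt and no reset: what is moved stays moved. The work goes in short steps, Python scripts to look and compute and a tool call to move; the robot and the scene stay as the last step left them, time stands still between calls to the robot, and variables do not carry over. Pictures are saved under pics/ and viewed, at most 10 in all, crops included, and the job is handed in when it is done.

Besides the shell and the picture viewer there is one more tool, called as name(argument=value, ...) on one line, values as JSON. send_rows: Moves the arm, as the interface text tells. Shifts and turns lie within -1 to 1; 1 stands for 0.5 m of shift or 1.5 rad of turn. Its arguments: {"type":"object","properties":{"increments":{"type":"array","items":{"type":"object","properties":{"claw":{"type":"number"},"dx":{"type":"number"},"dy":{"type":"number"},"dz":{"type":"number"},"yaw":{"type":"number"}}}}},"required":["increments"]}

```bash
mkdir -p pics; ls; python3 - <<'E'
from plant import manip
import cv2,numpy as np
for n in ["side","top"]:
    im=manip.grab_frame(n); cv2.imwrite(f"pics/{n}0.png",im[:,:,::-1])
    p=manip.camera_params(n); print(n,np.round(p["camera_matrix"],1).tolist(),np.round(p["extrinsics"],3).tolist())
p=manip.camera_params("wrist");print(p)
s=manip.state();print(s)
E
```

```text
pics
side [[385.7, 0.0, 276.4], [0.0, 385.7, 213.3], [0.0, 0.0, 1.0]] [[-0.854, -0.52, -0.016, 0.373], [-0.336, 0.575, -0.746, 0.435], [0.398, -0.632, -0.665, 0.815], [0.0, 0.0, 0.0, 1.0]]
top [[422.5, 0.0, 272.7], [0.0, 422.5, 213.1], [0.0, 0.0, 1.0]] [[0.021, -1.0, 0.007, -0.279], [-0.987, -0.022, -0.16, 0.577], [0.16, -0.003, -0.987, 1.274], [0.0, 0.0, 0.0, 1.0]]
{'camera_matrix': array([[325.1922621 ,   0.        , 279.71285382],
       [  0.        , 325.1922621 , 207.64839281],
       [  0.        ,   0.        ,   1.        ]]), 'tool_from_camera': array([[-1.39278133e-03, -9.59594737e-01, -2.81382304e-01,
         7.19304452e-02],
       [ 9.99998957e-01, -1.22928293e-03, -7.57568759e-04,
         2.15372115e-04],
       [ 3.81060529e-04, -2.81383066e-01,  9.59595449e-01,
        -1.43634478e-01],
       [ 0.00000000e+00,  0.00000000e+00,  0.00000000e+00,
         1.00000000e+00]])}
{'time': 0.1, 'joint_pos': array([ 1.18796931e+00,  5.32864818e-02,  1.61414042e+00, -1.98923427e-05,
        1.47601912e+00, -1.19001127e-01]), 'joint_vel': array([ 0.00128586, -0.00214882, -0.00329838,  0.00017198, -0.00197306,
       -0.00031412]), 'joint_efforts': array([ 4.75185643e-04, -3.94908786e+01, -3.71361065e+01, -4.61194134e-05,
        3.96824616e-03,  2.61565140e-05]), 'tool_pos': array([0.16277908, 0.60284772, 0.23019839]), 'tool_rot': array([-2.20495820e-04,  1.31529708e-01,  9.91311796e-01, -9.00125994e-04]), 'contact_force': array([ 0.78435518, -0.2230659 ,  0.11425335]), 'ft_torque': array([-0.05032144, -0.00090072, -0.03660412]), 'grasp_force': 0.0, 'gripper_width': 0.9967359551790325}
```

View pics/side0.png

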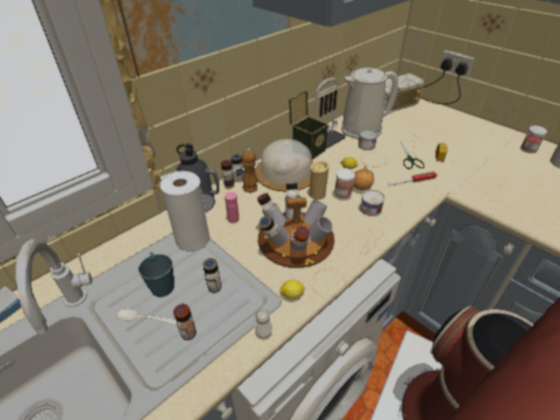

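View pics/top0.png

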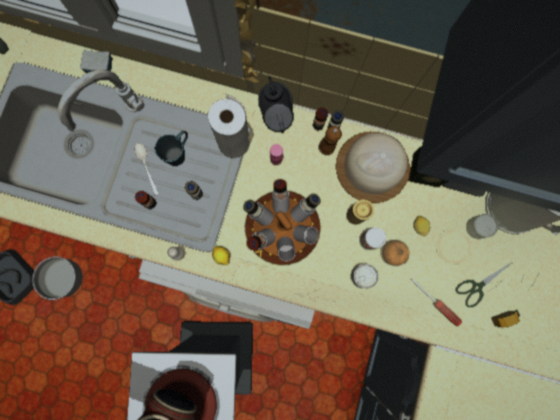

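The side view shows the drainer jars at about (212,275) and (185,322). The top view has them at (193,190) and (146,200). Look-alikes in the top view are the pink jar (276,153), the jars behind at (320,118) and (335,122), and the jars fixed in the carousel. The carousel is centred at about (283,228) in the top view. Next: close crops.

```bash
python3 - <<'E'
import cv2,numpy as np
t=cv2.imread("pics/top0.png");s=cv2.imread("pics/side0.png")
a=cv2.resize(t[180:275,235:335],(400,380),interpolation=cv2.INTER_CUBIC)
b=cv2.resize(s[180:275,245:345],(400,380),interpolation=cv2.INTER_CUBIC)
c=cv2.resize(t[165:220,125:225],(400,220),interpolation=cv2.INTER_CUBIC)
d=cv2.resize(s[250:345,160:260][:73],(400,220),interpolation=cv2.INTER_CUBIC)
d=cv2.resize(s[250:345,150:250],(232,220),interpolation=cv2.INTER_CUBIC); d=cv2.copyMakeBorder(d,0,0,0,168,0)
cv2.imwrite("pics/crop.png",np.vstack([np.hstack([a,b]),np.hstack([c,d])]))
E
```

```text
(no output)
```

View pics/crop.png

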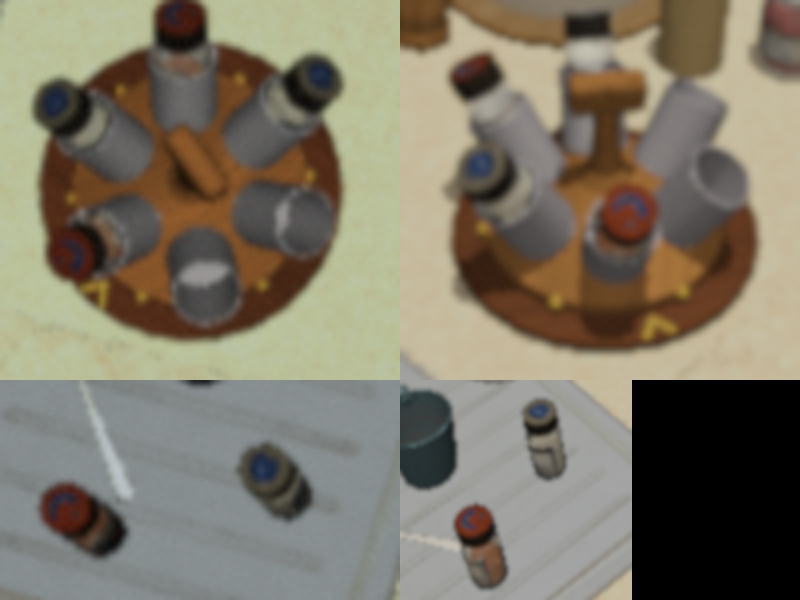

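The crop picks out the two drainer jars: red-lidded in the top view at (141,292 px/4), and blue-lidded. They match the description and neither is pink. The empty cups are at top px (286,249) and (307,234), with the stud between them at (300.7,251.5) and the arrowhead at (259,253). Next I triangulate the studs and jars.

```bash
cat > h.py <<'E'
import numpy as np,cv2
from plant import manip
from scipy.spatial.transform import Rotation as R
def ray(n,u,v,st=None):
    p=manip.camera_params(n);K=p["camera_matrix"];x=(u-K[0,2])/K[0,0];y=(v-K[1,2])/K[1,1]
    if n=="wrist":
        r=np.hypot(x,y);d=np.array([x/r*np.sin(r),y/r*np.sin(r),np.cos(r)]);T=p["tool_from_camera"]
        st=st or manip.state();q=st["tool_rot"];Rm=R.from_quat([q[1],q[2],q[3],q[0]]).as_matrix()
        return np.array(st["tool_pos"])+Rm@T[:3,3],Rm@T[:3,:3]@d
    E=p["extrinsics"];d=E[:3,:3].T@np.array([x,y,1]);return -E[:3,:3].T@E[:3,3],d/np.linalg.norm(d)
def onz(n,u,v,z,st=None):
    o,d=ray(n,u,v,st);return o+d*(z-o[2])/d[2]
def tri(*rs):
    A=sum(np.eye(3)-np.outer(d,d) for o,d in rs);b=sum((np.eye(3)-np.outer(d,d))@o for o,d in rs)
    return np.linalg.solve(A,b)
E
python3 - <<'E'
from h import *
np.set_printoptions(precision=4,suppress=True)
T=lambda a,b:(235+a/4-.4,180+b/4-.4); S=lambda a,b:(245+a/4-.4,180+b/4-.4)
for t,s in [((142,296),(283,292)),((72,198),(156,300)),((121,90),(83,228)),((97,292),(258,325))]:
    print(tri(ray("top",*T(*t)),ray("side",*S(*s))))
st=np.array([onz("top",*T(*t),0.025) for t in [(240,78),(310,176),(263,286),(142,296),(72,198),(121,90)]])
c=st.mean(0);print("c",c,np.linalg.norm(st-c,axis=1),np.degrees(np.arctan2(*(st-c).T[1::-1])))
a=onz("top",*T(97,292),.012);print("arrow",a,np.linalg.norm((a-c)[:2]),np.degrees(np.arctan2(*(a-c)[1::-1])))
# jars: cap centre in top & side crops
for t,s in [((125+67/4,165+(503-380)/4),(150+(475-400)/2.32,250+(522-380)/2.32)),((125+265/4,165+(468-380)/4),(150+(541-400)/2.32,250+(411-380)/2.32))]:
    print("jar",tri(ray("top",*t),ray("side",*s)),onz("top",*t,.1035))
E
```

```text
[ 0.459  -0.2608  0.0185]
[ 0.5351 -0.2036  0.0214]
[ 0.6231 -0.2404  0.0202]
[ 0.4614 -0.2253  0.015 ]
c [ 0.5451 -0.2982  0.025 ] [0.096  0.0945 0.0964 0.0947 0.0948 0.0958] [ -22.9162  -83.5765 -143.3291  156.9161   96.7325   36.9271]
arrow [ 0.4612 -0.2254  0.012 ] 0.11110371211102539 139.05499092495066
jar [0.6188 0.1309 0.094 ] [0.618  0.1285 0.1035]
jar [ 0.6491 -0.0179  0.1001] [ 0.6482 -0.0187  0.1035]
```

send_rows(increments=[{"dx": -0.6, "dy": -0.77, "dz": -0.24, "yaw": 0}, {"dx": -0.6, "dy": -0.77, "dz": -0.24, "yaw": 0}, {"dx": -0.6, "dy": -0.77, "dz": -0.24, "yaw": 0}, {"dx": -0.6, "dy": -0.77, "dz": -0.24, "yaw": 0}, {"dx": -0.6, "dy": -0.77, "dz": -0.24, "yaw": 0}, {"dx": -0.6, "dy": -0.77, "dz": -0.24, "yaw": 0}, {"dx": -0.6, "dy": -0.77, "dz": -0.24, "yaw": 0}, {"dx": -0.6, "dy": -0.77, "dz": -0.24, "yaw": 0}, {"dx": -0.6, "dy": -0.77, "dz": -0.24, "yaw": 0}, {"dx": -0.6, "dy": -0.77, "dz": -0.24, "yaw": 0}])

```text
invalid input
```

send_rows(increments=[{"dx": -0.6, "dy": -0.77, "yaw": -0.6}, {"dx": -0.6, "dy": -0.77, "yaw": -0.6}, {"dx": -0.6, "dy": -0.77, "yaw": -0.6}, {"dx": -0.6, "dy": -0.77, "yaw": -0.6}, {"dx": -0.6, "dy": -0.77, "yaw": -0.6}, {"dx": -0.6, "dy": -0.77, "yaw": -0.6}, {"dx": -0.6, "dy": -0.77, "yaw": -0.6}, {"dx": -0.6, "dy": -0.77, "yaw": -0.6}, {"dx": -0.6, "dy": -0.77, "yaw": -0.6}, {"dx": -0.6, "dy": -0.77, "yaw": -0.6}])

```text
invalid input
```

```bash
python3 - <<'E'
from h import *
s=manip.state();print(s["time"],s["tool_pos"],s["tool_rot"],s["joint_pos"])
im=manip.grab_frame("wrist");cv2.imwrite("pics/w1.png",im[:,:,::-1])
import pickle;pickle.dump(s,open("w1.pkl","wb"))
E
```

```text
0.1 [0.16277908 0.60284772 0.23019839] [-2.20495820e-04  1.31529708e-01  9.91311796e-01 -9.00125994e-04] [ 1.18796931e+00  5.32864818e-02  1.61414042e+00 -1.98923427e-05
  1.47601912e+00 -1.19001127e-01]
```

View pics/w1.png

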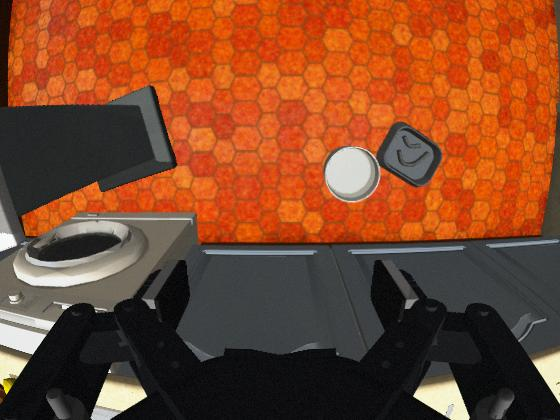

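The wrist view shows only the floor and the finger bars, since the arm has not moved. Both calls were refused, probably because every field is required. I'll resend with claw.

send_rows(increments=[{"claw": -1, "dx": -0.6, "dy": -0.77, "dz": -0.24, "yaw": 0}, {"claw": -1, "dx": -0.6, "dy": -0.77, "dz": -0.24, "yaw": 0}, {"claw": -1, "dx": -0.6, "dy": -0.77, "dz": -0.24, "yaw": 0}, {"claw": -1, "dx": -0.6, "dy": -0.77, "dz": -0.24, "yaw": 0}, {"claw": -1, "dx": -0.6, "dy": -0.77, "dz": -0.24, "yaw": 0}, {"claw": -1, "dx": -0.6, "dy": -0.77, "dz": -0.24, "yaw": 0}, {"claw": -1, "dx": -0.6, "dy": -0.77, "dz": -0.24, "yaw": 0}, {"claw": -1, "dx": -0.6, "dy": -0.77, "dz": -0.24, "yaw": 0}, {"claw": -1, "dx": -0.6, "dy": -0.77, "dz": -0.24, "yaw": 0}, {"claw": -1, "dx": -0.6, "dy": -0.77, "dz": -0.24, "yaw": 0}])

```text
time: 1.4
tool_pos: [0.3521, 0.1535, 0.3509]
tool_rot: [-0.0, 0.132, 0.991, 0.0]
contact_force: [-0.3, 0.2, -1.2]
gripper_width: 1.002
grasp_force: 0.0
```

send_rows(increments=[{"claw": -1, "dx": -0.61, "dy": -0.77, "dz": 0, "yaw": -0.6}, {"claw": -1, "dx": -0.61, "dy": -0.77, "dz": 0, "yaw": -0.6}, {"claw": -1, "dx": -0.61, "dy": -0.77, "dz": 0, "yaw": -0.6}, {"claw": -1, "dx": -0.61, "dy": -0.77, "dz": 0, "yaw": -0.6}, {"claw": -1, "dx": -0.61, "dy": -0.77, "dz": 0, "yaw": -0.6}, {"claw": -1, "dx": -0.61, "dy": -0.77, "dz": 0, "yaw": -0.6}, {"claw": -1, "dx": -0.61, "dy": -0.77, "dz": 0, "yaw": -0.6}, {"claw": -1, "dx": -0.61, "dy": -0.77, "dz": 0, "yaw": -0.6}, {"claw": -1, "dx": -0.61, "dy": -0.77, "dz": 0, "yaw": -0.6}, {"claw": -1, "dx": -0.61, "dy": -0.77, "dz": 0, "yaw": -0.6}, {"claw": -1, "dx": -0.61, "dy": -0.77, "dz": 0, "yaw": -0.6}])

```text
time: 2.78
tool_pos: [0.5469, -0.2954, 0.3505]
tool_rot: [-0.0, -0.314, 0.949, 0.001]
contact_force: [-0.5, -0.7, -0.7]
gripper_width: 0.998
grasp_force: 0.0
```

```bash
python3 - <<'E'
from h import *
s=manip.state();print(s["time"],s["tool_pos"],s["tool_rot"],s["joint_pos"])
im=manip.grab_frame("wrist");cv2.imwrite("pics/w1.png",im[:,:,::-1])
import pickle;pickle.dump(s,open("w1.pkl","wb"))
E
```

```text
2.775 [ 0.54694015 -0.29542606  0.3505139 ] [-3.28653593e-04 -3.14173940e-01  9.49365006e-01  8.44207270e-04] [-6.15108472e-01  2.93440264e-03  1.46794503e+00  4.76737699e-04
  1.67246189e+00 -2.82502992e+00]
```

View pics/w1.png

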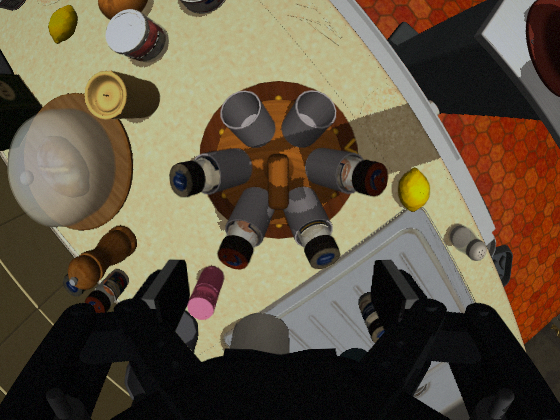

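The wrist view shows the knob bar at about (279,178), upright in the picture and so parallel to tool x. The cups are at (245,115) and (308,115) and the arrowhead is out at the right rim. Next: mask the knob and gold features for accurate numbers.

```bash
python3 - <<'E'
from h import *
import pickle
np.set_printoptions(precision=4,suppress=True)
s=pickle.load(open("w1.pkl","rb"))
im=cv2.imread("pics/w1.png")
hsv=cv2.cvtColor(im,cv2.COLOR_BGR2HSV)
m=cv2.inRange(hsv,(18,150,120),(32,255,255));m[:, :195]=0;m[:,365:]=0;m[:75]=0;m[245:]=0
n,l,st,c=cv2.connectedComponentsWithStats(m)
for i in range(1,n):
    if st[i,4]>=3: print(c[i],st[i,4],onz("wrist",*c[i],.02,s))
# side by side top/bottom crop
cr=np.hstack([cv2.resize(im[75:245,195:365],(595,595),interpolation=cv2.INTER_CUBIC)])
cv2.imwrite("pics/c2.png",cr)
E
```

```text
[277.9048  97.619 ] 21 [ 0.4701 -0.3546  0.02  ]
[221.  131.5] 22 [ 0.5584 -0.3928  0.02  ]
[278.3529 225.2941] 17 [ 0.6245 -0.2396  0.02  ]
```

View pics/c2.png

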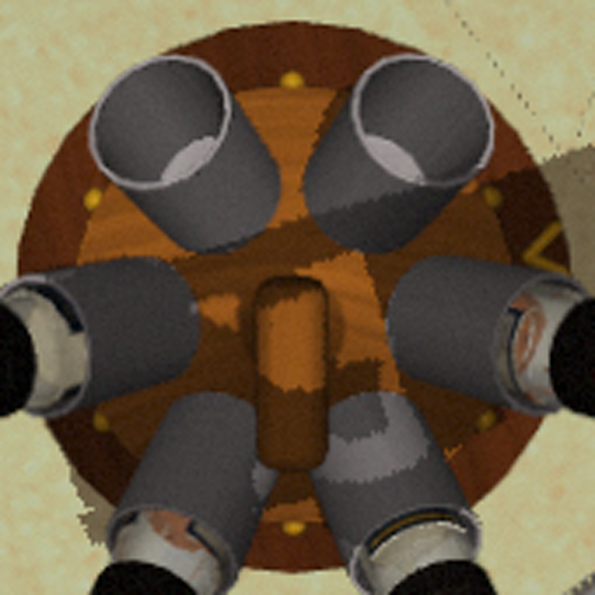

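```bash
python3 - <<'E'
from h import *
import pickle
np.set_printoptions(precision=4,suppress=True)
s=pickle.load(open("w1.pkl","rb"))
P=lambda a,b,z:onz("wrist",195+a/3.5-.4,75+b/3.5-.4,z,s)
S=np.array([P(*q,.022) for q in [(292,80),(493,198),(487,420),(294,527),(100,422),(95,198)]])
c=S.mean(0);d=S-c
an=np.degrees(np.arctan2(d[:,1],d[:,0]));print(c,np.linalg.norm(d,axis=1),an)
base=np.mean((an+np.array([0,60,120,180,240,300])-an[0]+180)%360-180)+an[0];base2=np.mean((an-np.array([0,-60,-120,180,120,60])-an[0]+180)%360-180)+an[0];print("phase",base,base2)
for q in [(528,262),(545,240),(552,230),(560,268),(545,252)]:
    a=P(*q,.012)-c;print("arrow",np.linalg.norm(a[:2]),np.degrees(np.arctan2(a[1],a[0])))
for q in [(291.5,368)]: print("bar",P(*q,.165), P(*q,.15))
print(P(292,283,.165),P(292,455,.165),P(292,468,.135))
for q in [(161,122),(424,122)]:
    m=P(*q,.102);print("mouth",m,np.linalg.norm((m-c)[:2]),np.degrees(np.arctan2(*(m-c)[1::-1])))
E
```

```text
[ 0.5465 -0.2971  0.022 ] [0.0958 0.0958 0.096  0.096  0.0965 0.0954] [-143.1424  156.5542   96.9274   36.6392  -23.4551  -83.6673]
phase -143.3573305041166 -143.3573305041166
arrow 0.10273005110289606 137.90216483812767
arrow 0.11199376508425124 142.06528306534315
arrow 0.11607762472882398 143.77885997834952
arrow 0.11641435260589054 135.42768023475918
arrow 0.11088674547032476 139.4484307295782
bar [ 0.5435 -0.2996  0.165 ] [ 0.546  -0.2978  0.15  ]
[ 0.5231 -0.3145  0.165 ] [ 0.5649 -0.2836  0.165 ] [ 0.5753 -0.276   0.135 ]
mouth [ 0.511  -0.3793  0.102 ] 0.08961351133854098 -113.39248309231729
mouth [ 0.4576 -0.3073  0.102 ] 0.0894666171875112 -173.46761710180385
```

send_rows(increments=[{"claw": -1, "dx": 0.005, "dy": -0.002, "dz": 0.12, "yaw": 0}, {"claw": -1, "dx": 0.005, "dy": -0.002, "dz": 0.24, "yaw": 0}, {"claw": -1, "dx": 0.005, "dy": -0.002, "dz": 0.34, "yaw": 0}, {"claw": -1, "dx": 0.005, "dy": -0.002, "dz": 0.4, "yaw": 0}, {"claw": -1, "dx": 0.005, "dy": -0.002, "dz": 0.437, "yaw": 0}, {"claw": -1, "dx": 0.005, "dy": -0.002, "dz": 0.437, "yaw": 0}, {"claw": 1, "dx": 0.005, "dy": -0.002, "dz": 0.437, "yaw": 0}, {"claw": 1, "dx": 0.005, "dy": -0.002, "dz": 0.437, "yaw": 0}, {"claw": 1, "dx": 0.005, "dy": -0.002, "dz": 0.437, "yaw": 0}, {"claw": 1, "dx": 0.005, "dy": -0.002, "dz": 0.437, "yaw": 0}, {"claw": 1, "dx": 0.005, "dy": -0.002, "dz": 0.437, "yaw": 0}, {"claw": 1, "dx": 0.005, "dy": -0.002, "dz": 0.437, "yaw": 0}])

```text
time: 4.32
tool_pos: [0.5444, -0.2992, 0.134]
tool_rot: [-0.0, -0.313, 0.95, 0.001]
contact_force: [-5.3, 4.1, 7.3]
gripper_width: 0.248
grasp_force: 64.3
```

send_rows(increments=[{"claw": 1, "dx": 0, "dy": 0, "dz": 0, "yaw": 0.1}, {"claw": 1, "dx": 0, "dy": 0, "dz": 0, "yaw": 0.2}, {"claw": 1, "dx": 0, "dy": 0, "dz": 0, "yaw": 0.3}, {"claw": 1, "dx": 0, "dy": 0, "dz": 0, "yaw": 0.4}, {"claw": 1, "dx": 0, "dy": 0, "dz": 0, "yaw": 0.5}, {"claw": 1, "dx": 0, "dy": 0, "dz": 0, "yaw": 0.6}, {"claw": 1, "dx": 0, "dy": 0, "dz": 0, "yaw": 0.7}, {"claw": 1, "dx": 0, "dy": 0, "dz": 0, "yaw": 0.8}, {"claw": 1, "dx": 0, "dy": 0, "dz": 0, "yaw": 0.88}, {"claw": 1, "dx": 0, "dy": 0, "dz": 0, "yaw": 0.905}, {"claw": 1, "dx": 0, "dy": 0, "dz": 0, "yaw": 0.905}, {"claw": 1, "dx": 0, "dy": 0, "dz": 0, "yaw": 0.905}, {"claw": -1, "dx": 0, "dy": 0, "dz": 0, "yaw": 0.905}, {"claw": -1, "dx": 0, "dy": 0, "dz": 0, "yaw": 0.905}, {"claw": -1, "dx": 0, "dy": 0, "dz": 0, "yaw": 0.905}, {"claw": -1, "dx": 0, "dy": 0, "dz": -0.12, "yaw": 0.905}, {"claw": -1, "dx": 0, "dy": 0, "dz": -0.24, "yaw": 0.905}, {"claw": -1, "dx": 0, "dy": 0, "dz": -0.36, "yaw": 0.905}, {"claw": -1, "dx": 0, "dy": 0, "dz": -0.44, "yaw": 0.905}, {"claw": -1, "dx": 0, "dy": 0, "dz": -0.44, "yaw": 0.905}])

```text
time: 6.82
tool_pos: [0.5461, -0.3014, 0.3586]
tool_rot: [0.005, 0.353, 0.936, -0.001]
contact_force: [-0.1, 0.6, -0.3]
gripper_width: 1.0
grasp_force: 0.0
```

```bash
python3 - <<'E'
from h import *
import pickle
s=manip.state();print(s["time"],s["tool_pos"],s["tool_rot"],s["joint_pos"])
im=manip.grab_frame("wrist")[:,:,::-1].copy();cv2.imwrite("pics/w2.png",im)
pickle.dump(s,open("w2.pkl","wb"))
cv2.imwrite("pics/c3.png",cv2.resize(im[75:245,195:365],(595,595),interpolation=cv2.INTER_CUBIC))
E
```

```text
6.825 [ 0.54605231 -0.30136137  0.35858445] [ 0.00451401  0.35314794  0.93555577 -0.00125124] [-6.23512208e-01 -3.61673590e-04  1.45817463e+00 -7.37131915e-05
  1.67441152e+00 -1.47244079e+00]
```

View pics/c3.png

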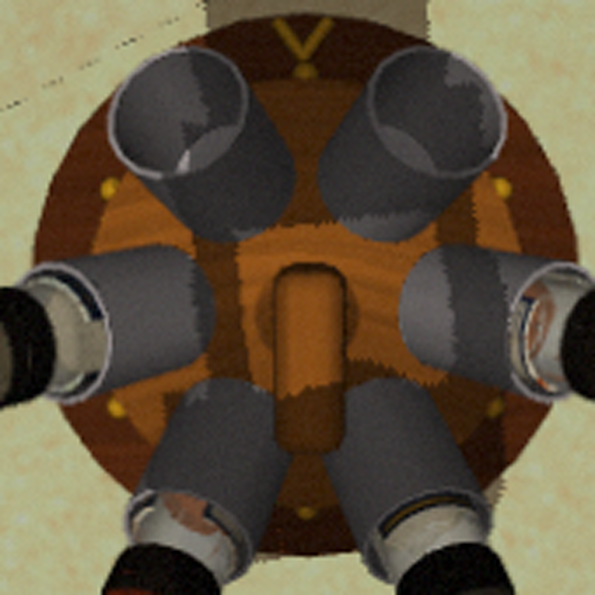

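The stud (304,70) now lies right at the arrow tip (304,58), so the carousel is lined up. Next: the cup geometry, and the move to a view over the drainer.

```bash
python3 - <<'E'
from h import *
import pickle
np.set_printoptions(precision=4,suppress=True)
s=pickle.load(open("w2.pkl","rb"))
P=lambda a,b,z:onz("wrist",195+a/3.5-.4,75+b/3.5-.4,z,s)
S=np.array([P(*q,.022) for q in [(304,70),(502,187),(494,407),(306,511),(116,408),(109,188)]])
c=S.mean(0);d=S-c
an=np.degrees(np.arctan2(d[:,1],d[:,0]));print(c,np.linalg.norm(d,axis=1))
b=np.mean((an-np.array([0,-60,-120,180,120,60])-an[0]+180)%360-180)+an[0];print("phase",b)
for q in [(177,112),(437,112)]:
    m=P(*q,.102);print("mouth",m,np.linalg.norm((m-c)[:2]),np.degrees(np.arctan2(*(m-c)[1::-1])))
q=s["tool_rot"];M=R.from_quat([q[1],q[2],q[3],q[0]]).as_matrix();print(M)
print("to jars mid", M.T@(np.array([.63,.05,.36])-s["tool_pos"])/.5)
E
```

```text
[ 0.5464 -0.2973  0.022 ] [0.0963 0.0959 0.0956 0.0958 0.0958 0.0955]
phase 138.749686322392
mouth [ 0.4582 -0.2797  0.102 ] 0.08987278103492054 168.70823667224204
mouth [ 0.5178 -0.212   0.102 ] 0.08996623431501635 108.50087096576578
[[-0.7505  0.6608  0.0076]
 [ 0.6608  0.7506 -0.0055]
 [-0.0093  0.0008 -1.    ]]
to jars mid [ 0.3383  0.6384 -0.0054]
```

send_rows(increments=[{"claw": -1, "dx": 0.23, "dy": 0.546, "dz": 0.04, "yaw": 0.348}, {"claw": -1, "dx": 0.23, "dy": 0.546, "dz": 0.04, "yaw": 0.348}, {"claw": -1, "dx": 0.23, "dy": 0.546, "dz": 0.04, "yaw": 0.348}, {"claw": -1, "dx": 0.23, "dy": 0.546, "dz": 0.04, "yaw": 0.348}, {"claw": -1, "dx": 0.23, "dy": 0.546, "dz": 0.04, "yaw": 0.348}, {"claw": -1, "dx": 0.23, "dy": 0.546, "dz": 0.04, "yaw": 0.348}, {"claw": -1, "dx": 0.23, "dy": 0.546, "dz": 0.04, "yaw": 0.348}, {"claw": -1, "dx": 0.23, "dy": 0.546, "dz": 0.04, "yaw": 0.348}])

```text
time: 7.88
tool_pos: [0.6384, -0.0206, 0.3321]
tool_rot: [-0.0, 0.583, 0.812, -0.0]
contact_force: [0.8, -0.6, -0.2]
gripper_width: 1.0
grasp_force: 0.0
```

```bash
python3 - <<'E'
from h import *
import pickle
s=manip.state();print(s["time"],s["tool_pos"],s["tool_rot"],s["joint_pos"])
im=manip.grab_frame("wrist")[:,:,::-1].copy();cv2.imwrite("pics/w3.png",im)
pickle.dump(s,open("w3.pkl","wb"))
E
```

```text
7.875 [ 0.63837373 -0.02055388  0.33212435] [-3.71508208e-04  5.83180677e-01  8.12342303e-01 -3.76267165e-04] [-1.48476188e-01  4.58195804e-02  1.45419770e+00 -3.31107446e-04
  1.64258002e+00 -4.74018592e-01]
```

View pics/w3.png

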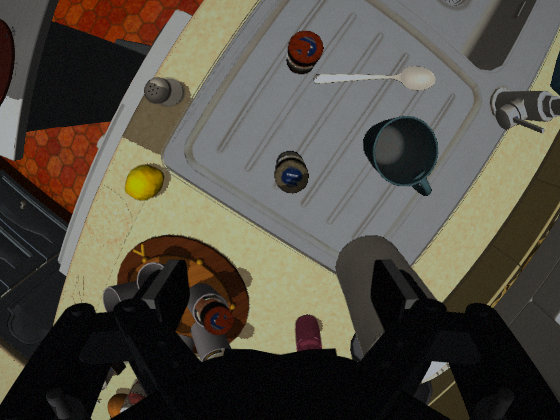

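The wrist view shows the jar_2 cap at about (291,174), the jar_1 cap at about (305,48), and the paper-towel roll at (375,265) behind. I refine the caps with Hough circles.

```bash
python3 - <<'E'
from h import *
import pickle
np.set_printoptions(precision=4,suppress=True)
s=pickle.load(open("w3.pkl","rb"));im=cv2.imread("pics/w3.png")
q=s["tool_rot"];M=R.from_quat([q[1],q[2],q[3],q[0]]).as_matrix()
for n,(u,v) in {"j2":(291,174),"j1":(305,48)}.items():
    g=cv2.resize(cv2.cvtColor(im[v-40:v+40,u-40:u+40],cv2.COLOR_BGR2GRAY),None,fx=4,fy=4,interpolation=cv2.INTER_CUBIC)
    C=cv2.HoughCircles(g,cv2.HOUGH_GRADIENT,1.5,40,param1=100,param2=30,minRadius=50,maxRadius=85)
    for c in (C[0][:3] if C is not None else []):
        pu,pv=u-40+c[0]/4-.4,v-40+c[1]/4-.4;p=onz("wrist",pu,pv,.1035,s)
        print(n,pu,pv,c[2]/4,p,"shift units",M.T@(p-s["tool_pos"])/.5)
print("towel",onz("top",226,112,.25),onz("top",226,112,.2))
E
```

```text
j2 290.1625 175.0375 18.125 [ 0.6486 -0.0148  0.1035] shift units [0.0044 0.0236 0.4572]
j2 289.0375 164.1625 13.775 [ 0.6432 -0.0031  0.1035] shift units [0.03   0.0208 0.4572]
j1 304.9125 47.9125 17.7125 [0.6169 0.1305 0.1035] shift units [0.2999 0.0564 0.4572]
towel [ 0.8285 -0.1316  0.25  ] [ 0.8492 -0.1256  0.2   ]
```

send_rows(increments=[{"claw": -1, "dx": 0.004, "dy": 0.024, "dz": 0.12, "yaw": 0}, {"claw": -1, "dx": 0.004, "dy": 0.024, "dz": 0.24, "yaw": 0}, {"claw": -1, "dx": 0.004, "dy": 0.024, "dz": 0.36, "yaw": 0}, {"claw": -1, "dx": 0.004, "dy": 0.024, "dz": 0.46, "yaw": 0}, {"claw": -1, "dx": 0.004, "dy": 0.024, "dz": 0.51, "yaw": 0}, {"claw": -1, "dx": 0.004, "dy": 0.024, "dz": 0.518, "yaw": 0}, {"claw": -1, "dx": 0.004, "dy": 0.024, "dz": 0.518, "yaw": 0}, {"claw": 1, "dx": 0.004, "dy": 0.024, "dz": 0.518, "yaw": 0}, {"claw": 1, "dx": 0.004, "dy": 0.024, "dz": 0.518, "yaw": 0}, {"claw": 1, "dx": 0.004, "dy": 0.024, "dz": 0.518, "yaw": 0}, {"claw": 1, "dx": 0.004, "dy": 0.024, "dz": 0.518, "yaw": 0}, {"claw": 1, "dx": 0.004, "dy": 0.024, "dz": 0.518, "yaw": 0}, {"claw": 1, "dx": 0.004, "dy": 0.024, "dz": 0.48, "yaw": 0}, {"claw": 1, "dx": 0.004, "dy": 0.024, "dz": 0.36, "yaw": 0}, {"claw": 1, "dx": 0.004, "dy": 0.024, "dz": 0.24, "yaw": 0}, {"claw": 1, "dx": 0.004, "dy": 0.024, "dz": 0.12, "yaw": 0}, {"claw": 1, "dx": 0.004, "dy": 0.024, "dz": 0.12, "yaw": 0}])

```text
time: 10.05
tool_pos: [0.6523, -0.0136, 0.2818]
tool_rot: [0.006, 0.582, 0.813, 0.003]
contact_force: [-0.7, -0.6, -0.7]
gripper_width: 0.458
grasp_force: 60.9
```

```bash
python3 - <<'E'
from h import *
import pickle
np.set_printoptions(precision=4,suppress=True)
s=pickle.load(open("w1.pkl","rb"));c=np.array([.5464,-.2972])
P=lambda a,b:ray("wrist",195+a/3.5-.4,75+b/3.5-.4,s)
def sd(a,b):return ray("side",245+(a-400)/4-.4,180+b/4-.4)
def tp(a,b):return ray("top",235+a/4-.4,180+b/4-.4)
for r in [(P(424,122),sd(720,180)),(P(424,122),sd(717,185)),(P(424,122),sd(722,175)),(tp(205,298),sd(720,180))]:
    p=tri(*r);print(p,np.linalg.norm(p[:2]-c))
# known-height check: knob bar top centre
p=tri(P(291.5,368),sd(608,82));print("bar",p)
s=manip.state();print(s["tool_pos"],s["tool_rot"],s["gripper_width"],s["joint_pos"])
q=s["tool_rot"];M=R.from_quat([q[1],q[2],q[3],q[0]]).as_matrix();print(M)
E
```

```text
[ 0.4576 -0.3073  0.0963] 0.08940015377764222
[ 0.4581 -0.3065  0.0916] 0.08876402115434391
[ 0.4573 -0.3079  0.101 ] 0.08969814487064735
[ 0.455  -0.307   0.0973] 0.09193404531381782
bar [ 0.5463 -0.2988  0.1579]
[ 0.6523 -0.0136  0.2818] [0.0059 0.5823 0.813  0.0032] 0.45759144697351695 [-0.1348  0.0833  1.4972  0.0001  1.5476 -0.4625]
[[-0.3218  0.9467  0.0133]
 [ 0.9468  0.3219 -0.0017]
 [-0.0059  0.012  -0.9999]]
```

send_rows(increments=[{"claw": 1, "dx": -0.299, "dy": -0.376, "dz": 0, "yaw": 0}, {"claw": 1, "dx": -0.299, "dy": -0.376, "dz": 0, "yaw": 0}, {"claw": 1, "dx": -0.299, "dy": -0.376, "dz": 0, "yaw": 0}, {"claw": 1, "dx": -0.299, "dy": -0.376, "dz": 0, "yaw": 0}, {"claw": 1, "dx": -0.299, "dy": -0.376, "dz": 0, "yaw": 0}, {"claw": 1, "dx": -0.299, "dy": -0.376, "dz": 0.1, "yaw": 0}, {"claw": 1, "dx": -0.299, "dy": -0.376, "dz": 0.13, "yaw": 0}, {"claw": 1, "dx": -0.299, "dy": -0.376, "dz": 0.13, "yaw": 0}, {"claw": 1, "dx": -0.299, "dy": -0.376, "dz": 0.13, "yaw": 0}])

```text
time: 11.18
tool_pos: [0.5206, -0.2153, 0.2095]
tool_rot: [0.001, 0.582, 0.813, 0.0]
contact_force: [0.3, -0.3, -0.5]
gripper_width: 0.457
grasp_force: 61.3
```

```bash
cat >> h.py <<'E'
C=np.array([.5464,-.2972])
def rep(az):
    s=manip.state();q=s["tool_rot"];M=R.from_quat([q[1],q[2],q[3],q[0]]).as_matrix();a=np.radians(az)
    d=s["tool_pos"][:2]-C;e=np.array([np.cos(a),np.sin(a)]);t=np.array([e[1],-e[0]])
    print("t",s["time"],"r %.4f tang %.4f z %.4f"%(d@e,d@t,s["tool_pos"][2]),"y az",np.degrees(np.arctan2(M[1,1],M[0,1])),"tilt",M[:2,2],"F",s["contact_force"],s["gripper_width"],s["joint_pos"])
E
python3 -c "
from h import *
rep(108.75)"
```

```text
t 11.175 r 0.0858 tang 0.0019 z 0.2095 y az 18.810778246761103 tilt [ 0.00201317 -0.00105425] F [ 0.27703038 -0.26909385 -0.52313945] 0.45720708217580336 [-5.24316303e-01 -8.10784356e-02  1.78197393e+00  9.60434002e-05
  1.43842664e+00 -8.52637597e-01]
```

send_rows(increments=[{"claw": 1, "dx": 0, "dy": -0.004, "dz": 0.025, "yaw": 0}, {"claw": 1, "dx": 0, "dy": -0.004, "dz": 0.045, "yaw": 0}, {"claw": 1, "dx": 0, "dy": -0.004, "dz": 0.05, "yaw": 0}, {"claw": 1, "dx": 0, "dy": -0.004, "dz": 0.052, "yaw": 0}])

```text
time: 11.68
tool_pos: [0.5212, -0.2169, 0.1908]
tool_rot: [0.005, 0.582, 0.813, 0.002]
contact_force: [-4.8, 6.5, 29.7]
gripper_width: 0.456
grasp_force: 64.4
```

```bash
python3 -c "
from h import *
rep(108.75)"
```

```text
t 11.675 r 0.0841 tang 0.0020 z 0.1908 y az 18.772710875805153 tilt [ 0.01004895 -0.00325885] F [-4.77598484  6.51333153 29.66600492] 0.45626228138903013 [-0.52726022 -0.06975898  1.80292174  0.00227387  1.39810618 -0.85525824]
```

send_rows(increments=[{"claw": 1, "dx": 0.015, "dy": 0, "dz": 0.003, "yaw": 0}, {"claw": 1, "dx": 0.03, "dy": 0, "dz": 0.008, "yaw": 0}, {"claw": 1, "dx": 0.045, "dy": 0, "dz": 0.014, "yaw": 0}])

```text
time: 12.05
tool_pos: [0.515, -0.197, 0.1841]
tool_rot: [0.008, 0.582, 0.813, 0.001]
contact_force: [-3.1, 3.0, 25.0]
gripper_width: 0.46
grasp_force: 68.0
```

```bash
python3 -c "
from h import *
rep(108.75)
im=manip.grab_frame('side')[:,:,::-1][120:280,220:360]
im2=manip.grab_frame('top')[:,:,::-1][140:270,220:350]
cv2.imwrite('pics/c4.png',np.hstack([cv2.resize(im,(420,480),interpolation=2),cv2.resize(im2,(380,480),interpolation=2)]))
"
```

```text
t 12.05 r 0.1050 tang 0.0025 z 0.1841 y az 18.768679327784 tilt [ 0.01355159 -0.0074932 ] F [-3.06220091  2.98801877 24.95219644] 0.460106916338541 [-5.00217583e-01 -9.98196481e-02  1.84260226e+00 -7.68979245e-05
  1.38332433e+00 -8.27719399e-01]
```

View pics/c4.png

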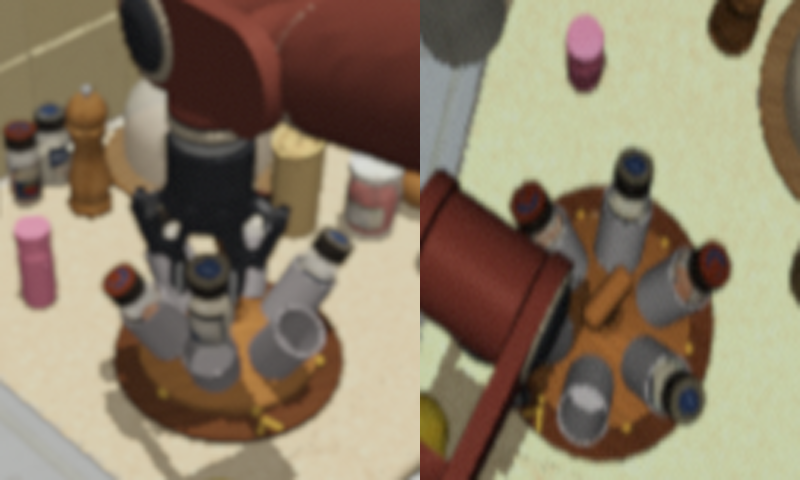

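The side crop shows the jar pivoting outward in the grip, cap at (208,270), with its foot resting on the cup's inner rim at (212,350). The carousel is still lined up. I continue the arc.

send_rows(increments=[{"claw": 1, "dx": 0.012, "dy": -0.002, "dz": 0.006, "yaw": 0}, {"claw": 1, "dx": 0.025, "dy": -0.004, "dz": 0.014, "yaw": 0}, {"claw": 1, "dx": 0.036, "dy": -0.004, "dz": 0.022, "yaw": 0}])

```text
time: 12.52
tool_pos: [0.5075, -0.1787, 0.1722]
tool_rot: [0.006, 0.582, 0.813, 0.003]
contact_force: [0.5, 8.6, 20.9]
gripper_width: 0.46
grasp_force: 72.7
```

```bash
python3 -c "
from h import *
rep(108.75)"
```

```text
t 12.525 r 0.1248 tang 0.0012 z 0.1722 y az 18.80491069029377 tilt [ 0.01341514 -0.00279506] F [ 0.52375992  8.6004487  20.94019058] 0.45960748125509915 [-0.47878962 -0.12147083  1.88298962  0.00377795  1.36688045 -0.80769676]
```

send_rows(increments=[{"claw": 1, "dx": 0.003, "dy": -0.005, "dz": -0.02, "yaw": 0}, {"claw": 1, "dx": 0.0185, "dy": -0.005, "dz": -0.02, "yaw": 0}, {"claw": 1, "dx": 0.0185, "dy": -0.005, "dz": -0.005, "yaw": 0}, {"claw": 1, "dx": 0.015, "dy": -0.005, "dz": 0.008, "yaw": 0}, {"claw": 1, "dx": 0.0105, "dy": -0.005, "dz": 0.018, "yaw": 0}, {"claw": 1, "dx": 0.006, "dy": -0.005, "dz": 0.028, "yaw": 0}])

```text
time: 13.28
tool_pos: [0.5018, -0.1712, 0.1633]
tool_rot: [-0.003, 0.583, 0.813, 0.006]
contact_force: [-26.4, 41.9, 79.7]
gripper_width: 0.457
grasp_force: 95.2
```

```bash
python3 -c "
from h import *
rep(108.75)"
```

```text
t 13.275 r 0.1336 tang -0.0018 z 0.1633 y az 18.697731506695742 tilt [0.0017803  0.01238102] F [-26.4339069   41.91434749  79.74697118] 0.45672081109733204 [-0.47556584 -0.12171113  1.8986351   0.01206797  1.36876909 -0.80438014]
```

send_rows(increments=[{"claw": 1, "dx": 0.01, "dy": 0.002, "dz": -0.03, "yaw": 0}, {"claw": 1, "dx": 0.015, "dy": 0.003, "dz": -0.06, "yaw": 0}, {"claw": 1, "dx": 0.015, "dy": 0.003, "dz": -0.06, "yaw": 0}])

```text
time: 13.65
tool_pos: [0.4984, -0.169, 0.1796]
tool_rot: [0.0, 0.582, 0.813, -0.0]
contact_force: [0.1, -0.6, -1.5]
gripper_width: 0.458
grasp_force: 77.1
```

```bash
python3 -c "
from h import *
rep(108.75)
im=manip.grab_frame('side')[:,:,::-1][120:280,220:360]
im2=manip.grab_frame('wrist')[:,:,::-1]
cv2.imwrite('pics/side5.png',im);cv2.imwrite('pics/w5.png',im2)
im2=im2[40:400,140:420]
cv2.imwrite('pics/c5.png',np.hstack([cv2.resize(im,(420,480),interpolation=2),cv2.resize(im2,(373,480),interpolation=2)]))
"
```

```text
t 13.65 r 0.1369 tang -0.0042 z 0.1796 y az 18.755538793223604 tilt [ 0.00016569 -0.00048363] F [ 0.13792511 -0.64846058 -1.48555366] 0.4576126712752887 [-4.68095122e-01 -1.48071729e-01  1.89420822e+00 -3.62425889e-04
  1.39509010e+00 -7.95377738e-01]
```

View pics/c5.png

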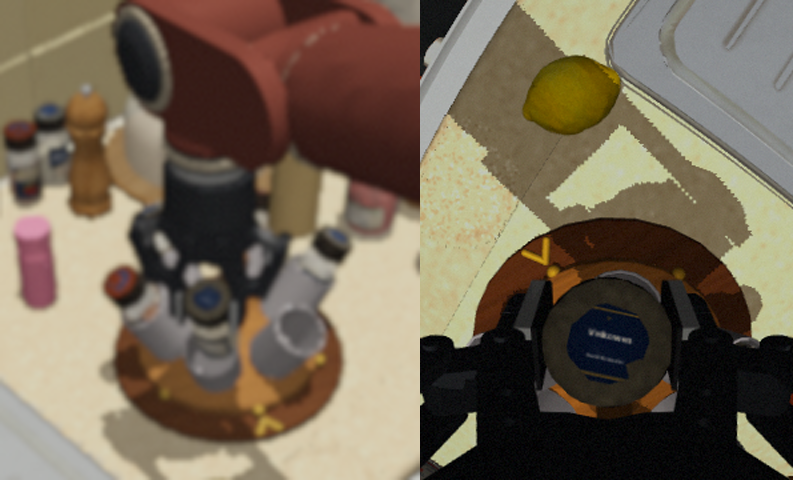

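The side crop shows the jar leaning over cup A, with the cap at (208,298). The wrist crop shows the cap face-on at (608,342), which means a tilt of about 30°. The force direction in the jam agrees: the foot hit the inner rim, so the jar has to sit about 10 mm further out. I check the rotor from the stud pixels.

```bash
python3 - <<'E'
from h import *
s=manip.state()
for a,b in [(553,270),(678,275)]:
    p=onz("wrist",140+(a-420)/1.332,40+b/1.333,.022,s);d=p[:2]-C;print(p,np.linalg.norm(d),np.degrees(np.arctan2(d[1],d[0])))
a,b=548,262
p=onz("wrist",140+(a-420)/1.332,40+b/1.333,.012,s);d=p[:2]-C;print("tip",p,np.linalg.norm(d),np.degrees(np.arctan2(d[1],d[0])))
# dark cap ellipse
im=cv2.imread("pics/w5.png");g=cv2.GaussianBlur(cv2.cvtColor(im,cv2.COLOR_BGR2GRAY),(3,3),0)[230:360,220:345]
Cc=cv2.HoughCircles(cv2.resize(g,None,fx=3,fy=3),cv2.HOUGH_GRADIENT,1.5,60,param1=60,param2=25,minRadius=115,maxRadius=170);print(None if Cc is None else Cc[0][:3]/3+[220,230,0])
E
```

```text
[ 0.47597262 -0.23123388  0.022     ] 0.09649634691726343 136.87340437709997
[ 0.56676292 -0.20501463  0.022     ] 0.09440758056346193 77.54389560279854
tip [ 0.47045975 -0.2304417   0.012     ] 0.10111177947877487 138.6816262828541
[[280.75       296.75        49.18333435]
 [285.75       334.25        42.48333359]]
```

send_rows(increments=[{"claw": 1, "dx": 0.02, "dy": 0.016, "dz": 0, "yaw": 0.018}, {"claw": 1, "dx": 0.02, "dy": 0.016, "dz": 0, "yaw": 0.018}, {"claw": 1, "dx": 0.01, "dy": 0.016, "dz": 0.018, "yaw": 0.018}, {"claw": 1, "dx": 0, "dy": 0.016, "dz": 0.036, "yaw": 0.018}, {"claw": 1, "dx": 0, "dy": 0.016, "dz": 0.036, "yaw": 0.018}])

```text
time: 14.38
tool_pos: [0.5061, -0.1664, 0.1615]
tool_rot: [-0.0, 0.594, 0.805, 0.0]
contact_force: [-0.5, 2.7, 1.1]
gripper_width: 0.455
grasp_force: 77.8
```

```bash
python3 -c "
from h import *
rep(107.2)"
```

```text
t 14.375 r 0.1369 tang 0.0002 z 0.1615 y az 17.178530955045733 tilt [-0.00025817  0.0012564 ] F [-0.51409747  2.74481032  1.0905101 ] 0.4551458476255519 [-4.57909444e-01 -1.14869498e-01  1.89540432e+00  1.03535555e-03
  1.36184494e+00 -7.57946616e-01]
```

send_rows(increments=[{"claw": 1, "dx": -0.007, "dy": 0, "dz": 0.012, "yaw": 0}, {"claw": 1, "dx": -0.014, "dy": 0, "dz": 0.024, "yaw": 0}, {"claw": 1, "dx": -0.014, "dy": 0, "dz": 0.024, "yaw": 0}])

```text
time: 14.75
tool_pos: [0.5133, -0.1737, 0.1613]
tool_rot: [0.006, 0.593, 0.805, 0.003]
contact_force: [-6.7, 11.9, 39.3]
gripper_width: 0.458
grasp_force: 86.6
```

```bash
python3 -c "
from h import *
rep(107.2)"
```

```text
t 14.75 r 0.1278 tang 0.0049 z 0.1613 y az 17.195373620793095 tilt [ 0.01238997 -0.00188713] F [-6.71697341 11.90331928 39.27825877] 0.4582484882130238 [-0.46575113 -0.10101622  1.88302856  0.00397674  1.3476639  -0.76669308]
```

```bash
cat >> h.py <<'E'
def line(az):
    s=manip.state();F=np.array(s["contact_force"]);M=np.array(s["ft_torque"]);p0=np.cross(F,M)/(F@F)
    a=np.radians(az);e=np.array([np.cos(a),np.sin(a),0]);t=np.array([e[1],-e[0],0])
    print("F r,t,z",F@e,F@t,F[2],"M r,t,z",M@e,M@t,M[2])
    for ref in (0,.15,.2):
        o=np.array(s["tool_pos"])+[0,0,ref]
        for z in (.11,.09):
            q=o+p0+F*(z-(o+p0)[2])/F[2]-np.r_[C,0];print("ref",ref,"z",z,"r %.4f tang %.4f"%(q@e,q@t))
E
python3 -c "
from h import *
line(107.2)"
```

```text
F r,t,z 13.357246457267655 -2.896672018920467 39.27825877086187 M r,t,z 1.1228729960763109 2.420191090529714 -0.26712878128993084
ref 0 z 0.11 r 0.1718 tang -0.0204
ref 0 z 0.09 r 0.1650 tang -0.0190
ref 0.15 z 0.11 r 0.1208 tang -0.0094
ref 0.15 z 0.09 r 0.1140 tang -0.0079
ref 0.2 z 0.11 r 0.1038 tang -0.0057
ref 0.2 z 0.09 r 0.0970 tang -0.0042
```

send_rows(increments=[{"claw": 1, "dx": 0, "dy": 0, "dz": -0.025, "yaw": 0}, {"claw": 1, "dx": -0.01, "dy": 0, "dz": -0.025, "yaw": 0}, {"claw": 1, "dx": -0.018, "dy": 0, "dz": -0.025, "yaw": 0}, {"claw": 1, "dx": -0.018, "dy": 0, "dz": -0.015, "yaw": 0}])

```text
time: 15.25
tool_pos: [0.5101, -0.1818, 0.1556]
tool_rot: [-0.001, 0.594, 0.805, -0.0]
contact_force: [2.0, 0.6, 0.3]
gripper_width: 0.452
grasp_force: 79.0
```

```bash
python3 - <<'E'
from h import *
import pickle
rep(107.2);s=manip.state()
im=manip.grab_frame("wrist")[:,:,::-1].copy();cv2.imwrite("pics/w6.png",im);pickle.dump(s,open("w6.pkl","wb"))
hsv=cv2.cvtColor(im,cv2.COLOR_BGR2HSV);m=cv2.inRange(hsv,(18,140,90),(32,255,255));m[:200]=0;m[300:]=0;m[:,:190]=0;m[:,370:]=0
n,l,st,c=cv2.connectedComponentsWithStats(m)
for i in range(1,n):
    if st[i,4]>=6:
        p=onz("wrist",*c[i],.022,s);d=p[:2]-C;print(c[i],st[i,4],p,np.linalg.norm(d),np.degrees(np.arctan2(d[1],d[0])))
E
```

```text
t 15.25 r 0.1210 tang -0.0006 z 0.1556 y az 17.183191504097007 tilt [-0.00204158  0.00045093] F [1.95569963 0.64589655 0.27489369] 0.4523897827971217 [-4.79498144e-01 -8.65491946e-02  1.87940221e+00 -5.55161012e-04
  1.35075905e+00 -7.79278752e-01]
[218.04265403 224.21800948] 211 [ 0.46299787 -0.22256667  0.022     ] 0.11191983516147784 138.17587477476076
[228.07692308 238.49230769] 65 [ 0.47533327 -0.23335368  0.022     ] 0.09553446188393266 138.06349020643324
[331.53571429 238.39285714] 28 [ 0.56672396 -0.2050631   0.022     ] 0.09435185376115217 77.56064792579666
```

The jar foot has entered the mouth, with near-zero force 6 mm lower than before. Next: push further in.

send_rows(increments=[{"claw": 1, "dx": -0.003, "dy": 0, "dz": 0.012, "yaw": 0}, {"claw": 1, "dx": -0.006, "dy": 0, "dz": 0.024, "yaw": 0}, {"claw": 1, "dx": -0.01, "dy": 0, "dz": 0.036, "yaw": 0}])

```text
time: 15.68
tool_pos: [0.513, -0.1868, 0.1397]
tool_rot: [0.001, 0.593, 0.805, 0.0]
contact_force: [1.9, -1.4, 2.4]
gripper_width: 0.461
grasp_force: 79.3
```

```bash
python3 -c "
from h import *
rep(107.8);line(107.8)"
```

```text
t 15.675 r 0.1153 tang 0.0019 z 0.1397 y az 17.2248619807967 tilt [ 0.00197434 -0.00144768] F [ 1.90427448 -1.39060871  2.40178431] 0.46083859849203385 [-4.85369596e-01 -6.27287927e-02  1.88488077e+00 -3.71274156e-04
  1.31701899e+00 -7.85905940e-01]
F r,t,z -1.9061671979598713 1.3880131513707892 2.4017843144168043 M r,t,z -0.31812438385920205 -0.4630532965404997 0.061539720990284354
ref 0 z 0.11 r -0.0596 tang 0.1094
ref 0 z 0.09 r -0.0437 tang 0.0979
ref 0.15 z 0.11 r 0.0595 tang 0.0227
ref 0.15 z 0.09 r 0.0753 tang 0.0112
ref 0.2 z 0.11 r 0.0991 tang -0.0062
ref 0.2 z 0.09 r 0.1150 tang -0.0177
```

send_rows(increments=[{"claw": 1, "dx": -0.004, "dy": 0, "dz": 0.012, "yaw": 0}, {"claw": 1, "dx": -0.008, "dy": 0, "dz": 0.024, "yaw": 0}, {"claw": 1, "dx": -0.012, "dy": 0, "dz": 0.036, "yaw": 0}, {"claw": 1, "dx": -0.016, "dy": 0, "dz": 0.046, "yaw": 0}])

```text
time: 16.18
tool_pos: [0.516, -0.1953, 0.1177]
tool_rot: [0.002, 0.593, 0.805, -0.0]
contact_force: [2.8, -2.8, 6.8]
gripper_width: 0.456
grasp_force: 79.6
```

```bash
python3 -c "
from h import *
rep(107.8)"
```

```text
t 16.175 r 0.1063 tang 0.0022 z 0.1177 y az 17.22522486391534 tilt [ 0.00353291 -0.00341745] F [ 2.84625341 -2.8394573   6.75651098] 0.4555037511648088 [-4.96054918e-01 -2.62489427e-02  1.88877772e+00 -1.38440821e-03
  1.27433047e+00 -7.96285404e-01]
```

send_rows(increments=[{"claw": 1, "dx": -0.004, "dy": 0, "dz": 0.01, "yaw": 0}, {"claw": 1, "dx": -0.006, "dy": 0, "dz": 0.018, "yaw": 0}, {"claw": 1, "dx": -0.006, "dy": 0, "dz": 0.022, "yaw": 0}])

```text
time: 16.55
tool_pos: [0.5162, -0.1961, 0.1094]
tool_rot: [-0.001, 0.594, 0.805, 0.001]
contact_force: [-9.0, 9.9, 29.7]
gripper_width: 0.456
grasp_force: 79.6
```

```bash
python3 -c "
from h import *
rep(107.8)"
```

```text
t 16.55 r 0.1054 tang 0.0021 z 0.1094 y az 17.162521399698637 tilt [-8.39999963e-05  1.98961025e-03] F [-8.98592108  9.89937022 29.68225741] 0.45605378730438634 [-4.98785579e-01 -1.19372878e-02  1.88955299e+00  1.79006718e-03
  1.26500293e+00 -7.98868348e-01]
```

send_rows(increments=[{"claw": -0.6, "dx": 0, "dy": 0, "dz": -0.004, "yaw": 0}, {"claw": -0.6, "dx": 0, "dy": 0, "dz": -0.004, "yaw": 0}, {"claw": -0.6, "dx": 0, "dy": 0, "dz": -0.006, "yaw": 0}, {"claw": -0.6, "dx": 0, "dy": 0, "dz": -0.04, "yaw": 0}, {"claw": -0.6, "dx": 0, "dy": 0, "dz": -0.12, "yaw": 0}, {"claw": -0.6, "dx": 0, "dy": 0, "dz": -0.24, "yaw": 0}, {"claw": -0.6, "dx": -0.1, "dy": 0, "dz": -0.36, "yaw": 0}, {"claw": -0.6, "dx": -0.2, "dy": 0, "dz": -0.46, "yaw": -0.3}, {"claw": -0.6, "dx": -0.2, "dy": 0, "dz": -0.48, "yaw": -0.35}, {"claw": -0.6, "dx": -0.2, "dy": 0, "dz": -0.48, "yaw": -0.36}, {"claw": -0.6, "dx": -0.2, "dy": 0, "dz": -0.48, "yaw": -0.36}])

```text
time: 17.92
tool_pos: [0.5451, -0.2924, 0.3465]
tool_rot: [0.001, 0.358, 0.934, -0.0]
contact_force: [0.9, 0.5, -0.1]
gripper_width: 0.798
grasp_force: 0.0
```

```bash
cat > look.py <<'E'
from h import *
import pickle,sys
s=manip.state();im=manip.grab_frame("wrist")[:,:,::-1].copy();n=sys.argv[1];cv2.imwrite(f"pics/{n}.png",im);pickle.dump(s,open(n+".pkl","wb"))
print(s["time"],s["tool_pos"],s["contact_force"])
hsv=cv2.cvtColor(im,cv2.COLOR_BGR2HSV);m=cv2.inRange(hsv,(18,140,90),(32,255,255));m[260:]=0
k,l,st,c=cv2.connectedComponentsWithStats(m)
for i in range(1,k):
    p=onz("wrist",*c[i],.022,s);d=p[:2]-C
    if st[i,4]>=6 and np.linalg.norm(d)<.12:print("stud/arrow",c[i].round(1),st[i,4],"r %.4f az %.2f"%(np.linalg.norm(d),np.degrees(np.arctan2(d[1],d[0]))))
g=cv2.resize(cv2.cvtColor(im,cv2.COLOR_BGR2GRAY),None,fx=3,fy=3,interpolation=cv2.INTER_CUBIC)
H=cv2.HoughCircles(g[:840],cv2.HOUGH_GRADIENT,1.5,50,param1=100,param2=28,minRadius=38,maxRadius=75)
for x in H[0]:
    p=onz("wrist",x[0]/3-.4,x[1]/3-.4,.138,s);d=p[:2]-C
    if np.linalg.norm(d)<.14:print("circ",(x/3).round(1),"r %.4f az %.2f"%(np.linalg.norm(d),np.degrees(np.arctan2(d[1],d[0]))))
E
python3 look.py w7
```

```text
17.925 [ 0.54506507 -0.29243992  0.34654019] [ 0.94360383  0.54410691 -0.10013168]
stud/arrow [276.2  91.2] 44 r 0.1099 az 139.23
stud/arrow [278.3 101.1] 7 r 0.0955 az 137.66
stud/arrow [221.  134.2] 25 r 0.0959 az -162.79
stud/arrow [335.8 135.3] 24 r 0.0960 az 77.51
stud/arrow [222.6 198.6] 20 r 0.0960 az -102.44
stud/arrow [332.5 200. ] 6 r 0.0957 az 16.74
stud/arrow [277.  229.5] 6 r 0.0965 az -43.04
circ [318.2 111.2  21.4] r 0.0916 az 109.71
circ [318.2 250.8  23.6] r 0.0934 az -11.30
circ [237.2 109.2  23.6] r 0.0937 az 165.58
circ [363.8 183.2  24.2] r 0.0971 az 49.02
circ [198.2 180.8  22.5] r 0.0899 az -135.04
circ [328.8  97.8  21.4] r 0.1102 az 108.26
circ [237.2 250.2  23.6] r 0.0932 az -73.35
circ [355.8  89.8  23.1] r 0.1353 az 99.44
circ [172.2 187.2  19. ] r 0.1217 az -130.90
circ [332.8 149.2  24.2] r 0.0718 az 81.34
circ [328.2 175.8  19.8] r 0.0567 az 58.00
circ [227.8 151.2  19.8] r 0.0663 az -166.33
circ [352.2 145.2  21.3] r 0.0930 az 76.51
circ [346.8 177.2  19.7] r 0.0774 az 54.21
circ [386.2 149.2  21.4] r 0.1284 az 66.73
circ [280.2 172.8  14.5] r 0.0133 az 126.46
circ [353.2 219.8  14.1] r 0.0968 az 22.51
```

send_rows(increments=[{"claw": -1, "dx": 0.459, "dy": 0.726, "dz": 0, "yaw": -0.342}, {"claw": -1, "dx": 0.459, "dy": 0.726, "dz": 0, "yaw": -0.342}, {"claw": -1, "dx": 0.459, "dy": 0.726, "dz": 0, "yaw": -0.342}, {"claw": -1, "dx": 0.459, "dy": 0.726, "dz": 0, "yaw": -0.342}, {"claw": -1, "dx": 0.459, "dy": 0.726, "dz": 0, "yaw": -0.342}, {"claw": -1, "dx": 0.459, "dy": 0.726, "dz": 0.05, "yaw": -0.342}, {"claw": -1, "dx": 0.459, "dy": 0.726, "dz": 0.15, "yaw": -0.342}, {"claw": -1, "dx": 0.459, "dy": 0.726, "dz": 0.25, "yaw": -0.342}, {"claw": -1, "dx": 0.459, "dy": 0.726, "dz": 0.27, "yaw": -0.342}, {"claw": -1, "dx": 0.459, "dy": 0.726, "dz": 0.27, "yaw": -0.342}])

```text
time: 19.23
tool_pos: [0.6157, 0.1309, 0.2099]
tool_rot: [-0.001, 0.109, 0.994, -0.0]
contact_force: [0.5, 0.5, 0.3]
gripper_width: 0.999
grasp_force: 0.0
```

```bash
python3 - <<'E'
from h import *
s=manip.state();q=s["tool_rot"];M=R.from_quat([q[1],q[2],q[3],q[0]]).as_matrix()
print(s["tool_pos"],M,s["joint_pos"]);im=manip.grab_frame("wrist")[:,:,::-1].copy();cv2.imwrite("pics/w8.png",im)
g=cv2.resize(cv2.cvtColor(im,cv2.COLOR_BGR2GRAY),None,fx=2,fy=2)
H=cv2.HoughCircles(g,cv2.HOUGH_GRADIENT,1.5,50,param1=100,param2=30,minRadius=50,maxRadius=90)
for x in H[0]:
    p=onz("wrist",x[0]/2-.25,x[1]/2-.25,.1035,s)
    if np.hypot(*(p[:2]-[.617,.1305]))<.05:print((x/2).round(1),p,M.T@(p-s["tool_pos"])/.5)
E
```

```text
[0.61572491 0.13087753 0.20990215] [[-9.76226636e-01  2.16744079e-01 -1.88686662e-03]
 [ 2.16745308e-01  9.76228073e-01 -4.70588220e-04]
 [ 1.74001496e-03 -8.68370241e-04 -9.99998109e-01]] [ 9.14242169e-02  7.79807241e-02  1.62238722e+00 -2.98788815e-04
  1.44314666e+00 -1.26085492e+00]
[280.9 204.4  26.4] [0.61419328 0.13191265 0.1035    ] [0.00306888 0.00154186 0.2128087 ]
```

send_rows(increments=[{"claw": -1, "dx": 0.003, "dy": 0.001, "dz": 0.12, "yaw": 0}, {"claw": -1, "dx": 0.003, "dy": 0.001, "dz": 0.22, "yaw": 0}, {"claw": -1, "dx": 0.003, "dy": 0.001, "dz": 0.27, "yaw": 0}, {"claw": -1, "dx": 0.003, "dy": 0.001, "dz": 0.274, "yaw": 0}, {"claw": 1, "dx": 0.003, "dy": 0.001, "dz": 0.274, "yaw": 0}, {"claw": 1, "dx": 0.003, "dy": 0.001, "dz": 0.274, "yaw": 0}, {"claw": 1, "dx": 0.003, "dy": 0.001, "dz": 0.274, "yaw": 0}, {"claw": 1, "dx": 0.003, "dy": 0.001, "dz": 0.274, "yaw": 0}, {"claw": 1, "dx": 0.003, "dy": 0.001, "dz": 0.274, "yaw": 0}, {"claw": 1, "dx": 0.003, "dy": 0.001, "dz": 0.22, "yaw": 0}, {"claw": 1, "dx": 0.003, "dy": 0.001, "dz": 0.1, "yaw": 0}, {"claw": 1, "dx": 0.003, "dy": 0.001, "dz": -0.02, "yaw": 0}, {"claw": 1, "dx": 0.003, "dy": 0.001, "dz": -0.14, "yaw": 0}, {"claw": 1, "dx": 0.003, "dy": 0.001, "dz": -0.14, "yaw": 0}])

```text
time: 21.02
tool_pos: [0.6177, 0.1325, 0.2887]
tool_rot: [0.006, 0.108, 0.994, 0.001]
contact_force: [0.8, 1.0, -1.0]
gripper_width: 0.457
grasp_force: 60.4
```

send_rows(increments=[{"claw": 1, "dx": 0.116, "dy": -0.867, "dz": 0, "yaw": 0}, {"claw": 1, "dx": 0.116, "dy": -0.867, "dz": 0, "yaw": 0}, {"claw": 1, "dx": 0.116, "dy": -0.867, "dz": 0, "yaw": 0}, {"claw": 1, "dx": 0.116, "dy": -0.867, "dz": 0, "yaw": 0}, {"claw": 1, "dx": 0.116, "dy": -0.867, "dz": 0, "yaw": 0}, {"claw": 1, "dx": 0.116, "dy": -0.867, "dz": 0, "yaw": 0}, {"claw": 1, "dx": 0.116, "dy": -0.867, "dz": 0, "yaw": 0}, {"claw": 1, "dx": 0.116, "dy": -0.867, "dz": 0.02, "yaw": 0}, {"claw": 1, "dx": 0.116, "dy": -0.867, "dz": 0.1, "yaw": 0}, {"claw": 1, "dx": 0.116, "dy": -0.867, "dz": 0.14, "yaw": 0}, {"claw": 1, "dx": 0.116, "dy": -0.867, "dz": 0.14, "yaw": 0}])

```text
time: 22.4
tool_pos: [0.4639, -0.2768, 0.2074]
tool_rot: [-0.002, 0.108, 0.994, 0.002]
contact_force: [-0.5, 0.8, -0.7]
gripper_width: 0.458
grasp_force: 60.9
```

```bash
python3 -c "
from h import *
rep(167.5)"
```

```text
t 22.4 r 0.0850 tang 0.0020 z 0.2074 y az 77.61950740946736 tilt [-0.00421402  0.00356038] F [-0.51060252  0.79774533 -0.72517214] 0.45755163194543425 [-6.75908844e-01 -1.31118046e-01  1.83177578e+00  1.42371201e-04
  1.44644987e+00 -2.03064914e+00]
```

send_rows(increments=[{"claw": 1, "dx": 0, "dy": -0.004, "dz": 0.02, "yaw": 0}, {"claw": 1, "dx": 0, "dy": -0.004, "dz": 0.034, "yaw": 0}, {"claw": 1, "dx": 0, "dy": -0.004, "dz": 0.042, "yaw": 0}, {"claw": 1, "dx": 0.015, "dy": -0.004, "dz": 0.045, "yaw": 0}, {"claw": 1, "dx": 0.03, "dy": -0.005, "dz": 0.05, "yaw": 0}, {"claw": 1, "dx": 0.045, "dy": -0.005, "dz": 0.056, "yaw": 0}, {"claw": 1, "dx": 0.057, "dy": -0.006, "dz": 0.062, "yaw": 0}, {"claw": 1, "dx": 0.07, "dy": -0.006, "dz": 0.07, "yaw": 0}, {"claw": 1, "dx": 0.08, "dy": -0.006, "dz": 0.077, "yaw": 0}])

```text
time: 23.52
tool_pos: [0.4274, -0.2748, 0.1776]
tool_rot: [0.004, 0.108, 0.994, -0.002]
contact_force: [-4.5, 2.0, 16.7]
gripper_width: 0.457
grasp_force: 66.8
```

```bash
python3 -c "
from h import *
rep(167.5);line(167.5)"
```

```text
t 23.525 r 0.1211 tang -0.0039 z 0.1776 y az 77.55605370075433 tilt [ 0.00703353 -0.00538911] F [-4.49267125  1.98732824 16.65907113] 0.4574774871626303 [-7.18296257e-01 -1.99018887e-01  1.94226125e+00  5.80692596e-04
  1.38950788e+00 -2.07202196e+00]
F r,t,z 4.816313562480253 0.9678285955013135 16.65907113287378 M r,t,z -0.34856877557883087 0.19811518528925215 0.07938712714378024
ref 0 z 0.11 r 0.1135 tang 0.0130
ref 0 z 0.09 r 0.1077 tang 0.0118
ref 0.15 z 0.11 r 0.0701 tang 0.0043
ref 0.15 z 0.09 r 0.0643 tang 0.0031
ref 0.2 z 0.11 r 0.0556 tang 0.0013
ref 0.2 z 0.09 r 0.0499 tang 0.0002
```

send_rows(increments=[{"claw": 1, "dx": 0, "dy": 0.002, "dz": -0.025, "yaw": 0}, {"claw": 1, "dx": -0.001, "dy": 0.002, "dz": -0.02, "yaw": 0}, {"claw": 1, "dx": -0.002, "dy": 0.002, "dz": 0, "yaw": 0}, {"claw": 1, "dx": -0.003, "dy": 0.002, "dz": 0.013, "yaw": 0}, {"claw": 1, "dx": -0.006, "dy": 0.002, "dz": 0.02, "yaw": 0}])

```text
time: 24.15
tool_pos: [0.426, -0.2761, 0.1757]
tool_rot: [-0.004, 0.108, 0.994, -0.004]
contact_force: [-45.9, 14.9, 76.8]
gripper_width: 0.457
grasp_force: 74.9
```

```bash
python3 -c "
from h import *
rep(167.5);line(167.5)"
```

```text
t 24.15 r 0.1221 tang -0.0054 z 0.1757 y az 77.6456548144314 tilt [-0.00920322 -0.0070764 ] F [-45.87616379  14.85362842  76.7810093 ] 0.45663615091549953 [-0.71537849 -0.18931257  1.93717091 -0.01155422  1.39605146 -2.06849563]
F r,t,z 48.00362913550983 4.572118940443569 76.7810093003858 M r,t,z -1.0586234114051523 7.478437788660087 0.5591542675535742
ref 0 z 0.11 r 0.1783 tang 0.0065
ref 0 z 0.09 r 0.1658 tang 0.0053
ref 0.15 z 0.11 r 0.0845 tang -0.0025
ref 0.15 z 0.09 r 0.0720 tang -0.0037
ref 0.2 z 0.11 r 0.0532 tang -0.0055
ref 0.2 z 0.09 r 0.0407 tang -0.0066
```

send_rows(increments=[{"claw": 1, "dx": 0.004, "dy": 0, "dz": -0.04, "yaw": 0}, {"claw": 1, "dx": 0.012, "dy": 0.002, "dz": -0.04, "yaw": 0}, {"claw": 1, "dx": 0.012, "dy": 0.002, "dz": -0.04, "yaw": 0}])

```text
time: 24.52
tool_pos: [0.4216, -0.2695, 0.1793]
tool_rot: [-0.001, 0.108, 0.994, 0.001]
contact_force: [-0.6, -0.6, -1.5]
gripper_width: 0.457
grasp_force: 66.1
```

```bash
python3 -c "
from h import *
rep(167.5)"; python3 look.py w9 | grep stud
```

```text
t 24.525 r 0.1278 tang 0.0001 z 0.1793 y az 77.55392609579503 tilt [-0.00260768  0.00234582] F [-0.56675414 -0.63003382 -1.47704337] 0.4566118901509862 [-7.17534519e-01 -2.11689842e-01  1.94997712e+00  5.34996506e-05
  1.40681253e+00 -2.07111734e+00]
stud/arrow [331.3 219.6] 91 r 0.1120 az 140.35
stud/arrow [321.9 234.6] 16 r 0.0941 az 140.69
stud/arrow [226.9 239.6] 17 r 0.0947 az -158.65
```

The carousel crept by about +2.3°, so cup B is now at azimuth 171°. I re-centre on it.

send_rows(increments=[{"claw": 1, "dx": -0.003, "dy": -0.0155, "dz": -0.006, "yaw": -0.04}, {"claw": 1, "dx": -0.004, "dy": -0.0155, "dz": -0.002, "yaw": -0.04}, {"claw": 1, "dx": -0.005, "dy": -0.0155, "dz": 0.004, "yaw": -0.04}, {"claw": 1, "dx": -0.005, "dy": -0.0155, "dz": 0.01, "yaw": -0.04}])

```text
time: 25.08
tool_pos: [0.4232, -0.278, 0.1759]
tool_rot: [-0.0, 0.079, 0.997, 0.0]
contact_force: [-0.5, 1.6, -0.2]
gripper_width: 0.458
grasp_force: 66.2
```

```bash
python3 -c "
from h import *
rep(171);line(171)"
```

```text
t 25.075 r 0.1247 tang -0.0004 z 0.1759 y az 80.97462080678045 tilt [-0.00085963  0.00088386] F [-0.50708403  1.61473132 -0.19587418] 0.45774038870289063 [-7.28412464e-01 -1.94725915e-01  1.94143557e+00  8.86709244e-05
  1.39611286e+00 -2.14170204e+00]
F r,t,z 0.7534406119720097 1.515525880747521 -0.1958741802867799 M r,t,z 0.029316788208687574 0.0867135326699342 0.016284910069384415
ref 0 z 0.11 r 0.3361 tang 0.4599
ref 0 z 0.09 r 0.4130 tang 0.6146
ref 0.15 z 0.11 r 0.9130 tang 1.6205
ref 0.15 z 0.09 r 0.9900 tang 1.7752
ref 0.2 z 0.11 r 1.1054 tang 2.0073
ref 0.2 z 0.09 r 1.1823 tang 2.1621
```

Free at (124.7, 176). Next: down to z 170, then 165, 158 with a slight inward shift.

send_rows(increments=[{"claw": 1, "dx": -0.001, "dy": 0, "dz": 0.012, "yaw": 0}, {"claw": 1, "dx": -0.005, "dy": 0, "dz": 0.022, "yaw": 0}, {"claw": 1, "dx": -0.007, "dy": 0, "dz": 0.03, "yaw": 0}])

```text
time: 25.45
tool_pos: [0.4241, -0.2826, 0.1754]
tool_rot: [-0.005, 0.078, 0.997, -0.004]
contact_force: [-45.3, 12.1, 71.4]
gripper_width: 0.455
grasp_force: 74.4
```

```bash
python3 -c "
from h import *
rep(171);line(171)"
```

```text
t 25.45 r 0.1230 tang -0.0047 z 0.1754 y az 81.07792725972705 tilt [-0.00990031 -0.00799329] F [-45.26606741  12.08072341  71.41710902] 0.4553447059567645 [-0.72690721 -0.1838256   1.93287372 -0.01274986  1.39464453 -2.13969618]
F r,t,z 46.59860850572912 4.850816618199463 71.41710901655858 M r,t,z -1.26487541391132 7.315117538468126 0.5614926831471159
ref 0 z 0.11 r 0.1826 tang 0.0100
ref 0 z 0.09 r 0.1696 tang 0.0087
ref 0.15 z 0.11 r 0.0848 tang -0.0001
ref 0.15 z 0.09 r 0.0717 tang -0.0015
ref 0.2 z 0.11 r 0.0521 tang -0.0035
ref 0.2 z 0.09 r 0.0391 tang -0.0049
```

send_rows(increments=[{"claw": 1, "dx": 0, "dy": 0, "dz": -0.012, "yaw": 0}, {"claw": 1, "dx": 0.01, "dy": 0, "dz": -0.012, "yaw": 0}, {"claw": 1, "dx": 0.013, "dy": 0, "dz": -0.012, "yaw": 0}, {"claw": 1, "dx": 0.013, "dy": 0, "dz": -0.006, "yaw": 0}])

```text
time: 25.95
tool_pos: [0.4213, -0.2815, 0.1738]
tool_rot: [0.002, 0.079, 0.997, -0.004]
contact_force: [-19.8, 1.7, 34.3]
gripper_width: 0.455
grasp_force: 70.5
```

```bash
python3 -c "
from h import *
rep(171);line(171)"; python3 look.py w10 | grep stud
```

```text
t 25.95 r 0.1260 tang -0.0041 z 0.1738 y az 80.96883166279055 tilt [ 0.00239921 -0.00911046] F [-19.78841079   1.66773326  34.25220123] 0.4553544162571929 [-0.73314017 -0.19790313  1.94781779 -0.00525585  1.38380077 -2.14537249]
F r,t,z 19.805673573986642 -1.4483887558162576 34.252201232239344 M r,t,z 0.5525824839389818 2.7810134832885884 -0.1277743368343787
ref 0 z 0.11 r 0.1704 tang -0.0166
ref 0 z 0.09 r 0.1588 tang -0.0157
ref 0.15 z 0.11 r 0.0837 tang -0.0102
ref 0.15 z 0.09 r 0.0721 tang -0.0094
ref 0.2 z 0.11 r 0.0547 tang -0.0081
ref 0.2 z 0.09 r 0.0432 tang -0.0073
stud/arrow [344.7 221.6] 99 r 0.1125 az 140.17
stud/arrow [328.9 234.2] 17 r 0.0939 az 143.93
stud/arrow [231.6 238.9] 19 r 0.0947 az -155.01
```

send_rows(increments=[{"claw": 1, "dx": 0, "dy": -0.008, "dz": -0.04, "yaw": 0}, {"claw": 1, "dx": 0.007, "dy": -0.0155, "dz": -0.045, "yaw": -0.04}, {"claw": 1, "dx": 0.007, "dy": -0.0155, "dz": -0.045, "yaw": -0.04}, {"claw": 1, "dx": 0.007, "dy": -0.0155, "dz": -0.045, "yaw": -0.04}])

```text
time: 26.5
tool_pos: [0.4155, -0.2847, 0.1865]
tool_rot: [-0.0, 0.049, 0.999, 0.0]
contact_force: [-0.4, -1.3, 0.4]
gripper_width: 0.462
grasp_force: 67.3
```

```bash
python3 -c "
from h import *
rep(174.4)"; python3 look.py w11 | grep stud; python3 - <<'E'
from h import *
import pickle
# jar tilt from side view: jar_1 red cap blob
im=manip.grab_frame("side")[:,:,::-1].copy();cv2.imwrite("pics/s11.png",im)
hsv=cv2.cvtColor(im,cv2.COLOR_BGR2HSV)
m=(cv2.inRange(hsv,(0,110,50),(8,255,200))|cv2.inRange(hsv,(170,110,50),(180,255,200)))
m[:160]=0;m[280:]=0;m[:,:230]=0;m[:,345:]=0
k,l,st,c=cv2.connectedComponentsWithStats(m)
for i in range(1,k):
    if st[i,4]>12:print(c[i],st[i])
s=manip.state()
a=np.radians(174.4);e=np.array([np.cos(a),np.sin(a),0]);piv=np.array(s["tool_pos"])+[0,0,.019]
p=manip.camera_params("side");E=p["extrinsics"];K=p["camera_matrix"]
for th in (10,15,20,25,30,35):
    d=np.sin(np.radians(th))*e+np.cos(np.radians(th))*np.array([0,0,1])
    o=[]
    for L in (-95,-50,10):
        x=K@(E[:3,:3]@(piv+d*L/1000)+E[:3,3]);o.append((x[:2]/x[2]).round(1))
    print(th,o)
E
```

```text
t 26.5 r 0.1315 tang -0.0003 z 0.1865 y az 84.38169692888495 tilt [-0.00083019  0.00103724] F [-0.35255009 -1.28605474  0.42718278] 0.46186176262400136 [-7.48589405e-01 -2.10697784e-01  1.93692625e+00  1.97236472e-04
  1.41667838e+00 -2.22135869e+00]
stud/arrow [343.1 227. ] 110 r 0.1127 az 139.53
stud/arrow [233.  237.6] 14 r 0.0944 az -155.03
stud/arrow [326.5 237.6] 13 r 0.0941 az 143.86
[341.18181818 203.25      ] [339 199   6  10  44]
[232.76271186 211.34745763] [230 201   7  20 118]
[261.41666667 217.3       ] [257 212  11  11  60]
10 [array([329.9, 228.1]), array([333.6, 217.7]), array([338.8, 202.7])]
15 [array([327.5, 226.5]), array([332.3, 216.8]), array([339.1, 202.8])]
20 [array([325.2, 224.7]), array([331. , 215.8]), array([339.4, 203. ])]
25 [array([322.9, 222.8]), array([329.8, 214.8]), array([339.6, 203.2])]
30 [array([320.8, 220.8]), array([328.6, 213.7]), array([339.9, 203.5])]
35 [array([318.8, 218.7]), array([327.5, 212.6]), array([340.1, 203.7])]
```

send_rows(increments=[{"claw": 1, "dx": 0, "dy": 0, "dz": 0.015, "yaw": 0}, {"claw": 1, "dx": 0, "dy": 0, "dz": 0.027, "yaw": 0}, {"claw": 1, "dx": 0, "dy": 0, "dz": 0.032, "yaw": 0}])

```text
time: 26.98
tool_pos: [0.4154, -0.2848, 0.1702]
tool_rot: [-0.001, 0.049, 0.999, 0.001]
contact_force: [1.1, -0.1, -0.9]
gripper_width: 0.46
grasp_force: 67.3
```

```bash
python3 -c "
from h import *
rep(174.4);line(174.4)"
```

```text
t 26.975 r 0.1316 tang -0.0004 z 0.1702 y az 84.42311541083113 tilt [-0.0012267   0.00108385] F [ 1.10962658 -0.09892693 -0.94927815] 0.459790364429935 [-7.48832983e-01 -1.96495692e-01  1.95269703e+00 -4.19235231e-05
  1.38702773e+00 -2.22228725e+00]
F r,t,z -1.1139843497722492 0.00982578844453953 -0.9492781545558862 M r,t,z 0.005464988218919552 -0.021394205526158828 0.006688637003572762
ref 0 z 0.11 r 0.0835 tang -0.0010
ref 0 z 0.09 r 0.0600 tang -0.0007
ref 0.15 z 0.11 r -0.0926 tang 0.0006
ref 0.15 z 0.09 r -0.1160 tang 0.0008
ref 0.2 z 0.11 r -0.1512 tang 0.0011
ref 0.2 z 0.09 r -0.1747 tang 0.0013
```

send_rows(increments=[{"claw": 1, "dx": 0, "dy": 0, "dz": 0.007, "yaw": 0}, {"claw": 1, "dx": 0, "dy": 0, "dz": 0.014, "yaw": 0}, {"claw": 1, "dx": 0, "dy": 0, "dz": 0.014, "yaw": 0}])

```text
time: 27.35
tool_pos: [0.4159, -0.2851, 0.1642]
tool_rot: [0.0, 0.049, 0.999, 0.0]
contact_force: [-0.0, 0.0, -0.3]
gripper_width: 0.458
grasp_force: 67.2
```

```bash
python3 -c "
from h import *
rep(174.4);line(174.4)" | cut -c1-130
```

```text
t 27.35 r 0.1311 tang -0.0007 z 0.1642 y az 84.42140758995382 tilt [4.09193470e-04 2.93134378e-05] F [-0.04301865  0.01746706 -0.2
  1.37394977e+00 -2.22232053e+00]
F r,t,z 0.044517823276695775 0.013185809208849522 -0.2752036033865137 M r,t,z -0.01099911179621293 -0.10299522329203267 0.01943180
ref 0 z 0.11 r 0.5097 tang -0.0231
ref 0 z 0.09 r 0.5129 tang -0.0222
ref 0.15 z 0.11 r 0.5339 tang -0.0159
ref 0.15 z 0.09 r 0.5372 tang -0.0150
ref 0.2 z 0.11 r 0.5420 tang -0.0135
ref 0.2 z 0.09 r 0.5453 tang -0.0126
```

send_rows(increments=[{"claw": 1, "dx": -0.003, "dy": 0, "dz": 0.008, "yaw": 0}, {"claw": 1, "dx": -0.006, "dy": 0, "dz": 0.016, "yaw": 0}, {"claw": 1, "dx": -0.006, "dy": 0, "dz": 0.016, "yaw": 0}])

```text
time: 27.72
tool_pos: [0.4193, -0.2856, 0.1563]
tool_rot: [0.001, 0.049, 0.999, -0.0]
contact_force: [3.3, 0.1, -1.3]
gripper_width: 0.455
grasp_force: 67.1
```

```bash
python3 -c "
from h import *
rep(174.4);line(174.4)" | cut -c1-130
```

```text
t 27.725 r 0.1276 tang -0.0009 z 0.1563 y az 84.42515656901791 tilt [ 0.00139799 -0.00054048] F [ 3.34647821  0.10733433 -1.283610
  1.35712197e+00 -2.21866859e+00]
F r,t,z -3.3200328116549525 0.43338111198277013 -1.283610342527318 M r,t,z 0.09809257110925028 -0.6736139351838152 -0.010444018677
ref 0 z 0.11 r 0.5169 tang -0.0304
ref 0 z 0.09 r 0.4651 tang -0.0236
ref 0.15 z 0.11 r 0.1289 tang 0.0203
ref 0.15 z 0.09 r 0.0772 tang 0.0270
ref 0.2 z 0.11 r -0.0004 tang 0.0372
ref 0.2 z 0.09 r -0.0522 tang 0.0439
```

send_rows(increments=[{"claw": 1, "dx": -0.007, "dy": 0, "dz": 0.012, "yaw": 0}, {"claw": 1, "dx": -0.013, "dy": 0, "dz": 0.024, "yaw": 0}, {"claw": 1, "dx": -0.019, "dy": 0, "dz": 0.036, "yaw": 0}, {"claw": 1, "dx": -0.024, "dy": 0, "dz": 0.048, "yaw": 0}])

```text
time: 28.22
tool_pos: [0.4317, -0.287, 0.1328]
tool_rot: [0.001, 0.049, 0.999, -0.001]
contact_force: [3.6, -0.3, 5.2]
gripper_width: 0.457
grasp_force: 67.2
```

```bash
python3 -c "
from h import *
rep(174.4);line(174.4)" | cut -c1-130
```

```text
t 28.225 r 0.1151 tang -0.0011 z 0.1328 y az 84.42443277380828 tilt [ 0.00229451 -0.00114208] F [ 3.60356005 -0.30799066  5.193581
  1.30904494e+00 -2.20436481e+00]
F r,t,z -3.6164163221291186 0.04512509568627809 5.1935819947071336 M r,t,z -0.053304342744855654 -0.9319642979852149 0.02244154943
ref 0 z 0.11 r -0.0485 tang 0.0044
ref 0 z 0.09 r -0.0346 tang 0.0042
ref 0.15 z 0.11 r 0.0559 tang 0.0031
ref 0.15 z 0.09 r 0.0698 tang 0.0029
ref 0.2 z 0.11 r 0.0907 tang 0.0026
ref 0.2 z 0.09 r 0.1047 tang 0.0025
```

send_rows(increments=[{"claw": 1, "dx": -0.005, "dy": 0, "dz": 0.012, "yaw": 0}, {"claw": 1, "dx": -0.01, "dy": 0, "dz": 0.024, "yaw": 0}, {"claw": 1, "dx": -0.014, "dy": 0, "dz": 0.036, "yaw": 0}, {"claw": 1, "dx": -0.017, "dy": 0, "dz": 0.046, "yaw": 0}, {"claw": 1, "dx": -0.018, "dy": 0, "dz": 0.05, "yaw": 0}])

```text
time: 28.85
tool_pos: [0.4385, -0.2887, 0.1119]
tool_rot: [-0.003, 0.048, 0.999, -0.001]
contact_force: [-18.6, 4.7, 34.6]
gripper_width: 0.461
grasp_force: 71.3
```

```bash
python3 -c "
from h import *
rep(174.4);line(174.4)" | cut -c1-130
```

```text
t 28.85 r 0.1082 tang -0.0021 z 0.1119 y az 84.51162789102565 tilt [-0.00551239 -0.00158588] F [-18.6415793    4.73566349  34.6284
F r,t,z 19.014730276250983 2.89396269827372 34.628468493941234 M r,t,z -0.8035353135861301 2.41042078101887 0.2923777575098093
ref 0 z 0.11 r 0.1766 tang 0.0216
ref 0 z 0.09 r 0.1657 tang 0.0199
ref 0.15 z 0.11 r 0.0943 tang 0.0090
ref 0.15 z 0.09 r 0.0833 tang 0.0074
ref 0.2 z 0.11 r 0.0668 tang 0.0049
ref 0.2 z 0.09 r 0.0558 tang 0.0032
```

send_rows(increments=[{"claw": -0.6, "dx": 0.002, "dy": 0, "dz": -0.006, "yaw": 0}, {"claw": -0.6, "dx": 0.002, "dy": 0, "dz": -0.006, "yaw": 0}, {"claw": -0.6, "dx": 0.002, "dy": 0, "dz": -0.008, "yaw": 0}, {"claw": -0.6, "dx": 0.002, "dy": 0, "dz": -0.04, "yaw": 0}, {"claw": -0.6, "dx": 0.002, "dy": 0, "dz": -0.12, "yaw": 0}, {"claw": -0.6, "dx": 0, "dy": 0, "dz": -0.24, "yaw": 0}, {"claw": -0.6, "dx": -0.1, "dy": 0, "dz": -0.36, "yaw": 0.1}, {"claw": -0.6, "dx": -0.21, "dy": 0, "dz": -0.46, "yaw": 0.25}, {"claw": -0.6, "dx": -0.214, "dy": 0, "dz": -0.48, "yaw": 0.35}, {"claw": -0.6, "dx": -0.214, "dy": 0, "dz": -0.48, "yaw": 0.35}, {"claw": -0.6, "dx": -0.214, "dy": 0, "dz": -0.48, "yaw": 0.35}])

```text
time: 30.22
tool_pos: [0.5452, -0.2975, 0.3461]
tool_rot: [-0.001, 0.305, 0.952, 0.0]
contact_force: [0.5, 0.1, 0.3]
gripper_width: 0.8
grasp_force: 0.0
```

```bash
python3 look.py w12; python3 -c "
from h import *
rep(138.75)"
```

```text
30.225 [ 0.54520506 -0.29752889  0.34609043] [0.49009816 0.14981    0.33489148]
stud/arrow [287.4  90. ] 45 r 0.1098 az 139.38
stud/arrow [279.6  99.8] 8 r 0.0952 az 145.21
stud/arrow [222.9 133.8] 24 r 0.0958 az -155.23
stud/arrow [338.  132.9] 25 r 0.0961 az 84.79
stud/arrow [336.5 197.1] 17 r 0.0964 az 25.04
stud/arrow [225.4 198.4] 18 r 0.0962 az -94.83
circ [230.8  97.2  19.7] r 0.1081 az 174.39
circ [323.2 249.8  22.5] r 0.0955 az -4.08
circ [321.8 107.2  21.4] r 0.0932 az 116.64
circ [198.8 179.2  24.7] r 0.0928 az -127.94
circ [367.2 178.8  24.2] r 0.0972 az 57.03
circ [240.2 250.2  22.5] r 0.0952 az -66.15
circ [244.8 110.8  17.5] r 0.0877 az 170.83
circ [330.8  92.8  23.1] r 0.1120 az 116.12
circ [225.8 146.2  23.1] r 0.0726 az -159.24
circ [175.2 186.2  19.2] r 0.1215 az -123.75
circ [328.2 173.8  19.8] r 0.0529 az 64.79
circ [344.2 137.8  22.5] r 0.0849 az 90.35
circ [281.8 176.8  20.1] r 0.0059 az 138.39
circ [231.2 206.8  18.1] r 0.0633 az -98.95
circ [270.8  96.8  13.2] r 0.0940 az 151.20
circ [350.2 176.2  17.6] r 0.0774 az 59.60
t 30.275 r 0.0010 tang -0.0012 z 0.3454 y az 54.42918908822708 tilt [-0.00278855  0.00174102] F [-0.74760896  0.50108403 -0.5119641 ] 0.8001873388517058 [-6.19446339e-01  2.64980187e-03  1.47654907e+00 -2.02356366e-04
  1.66567503e+00 -1.56943340e+00]
```

send_rows(increments=[{"claw": -0.6, "dx": 0, "dy": 0, "dz": 0.12, "yaw": -0.007}, {"claw": -0.6, "dx": 0, "dy": 0, "dz": 0.24, "yaw": -0.007}, {"claw": -0.6, "dx": 0, "dy": 0, "dz": 0.34, "yaw": -0.007}, {"claw": -0.6, "dx": 0, "dy": 0, "dz": 0.4, "yaw": -0.007}, {"claw": -0.6, "dx": 0, "dy": 0, "dz": 0.422, "yaw": -0.007}, {"claw": -0.6, "dx": 0, "dy": 0, "dz": 0.422, "yaw": -0.007}, {"claw": 1, "dx": 0, "dy": 0, "dz": 0.422, "yaw": -0.007}, {"claw": 1, "dx": 0, "dy": 0, "dz": 0.422, "yaw": -0.007}, {"claw": 1, "dx": 0, "dy": 0, "dz": 0.422, "yaw": -0.007}, {"claw": 1, "dx": 0, "dy": 0, "dz": 0.422, "yaw": -0.007}, {"claw": 1, "dx": 0, "dy": 0, "dz": 0.422, "yaw": 0.02}, {"claw": 1, "dx": 0, "dy": 0, "dz": 0.422, "yaw": 0.045}, {"claw": 1, "dx": 0, "dy": 0, "dz": 0.422, "yaw": 0.066}, {"claw": 1, "dx": 0, "dy": 0, "dz": 0.422, "yaw": 0.066}, {"claw": 1, "dx": 0, "dy": 0, "dz": 0.422, "yaw": 0.066}])

```text
time: 32.15
tool_pos: [0.5474, -0.2976, 0.1382]
tool_rot: [0.001, 0.353, 0.936, 0.0]
contact_force: [1.2, 3.2, 5.2]
gripper_width: 0.249
grasp_force: 61.9
```

send_rows(increments=[{"claw": -0.6, "dx": 0, "dy": 0, "dz": 0, "yaw": 0}, {"claw": -0.6, "dx": 0, "dy": 0, "dz": 0, "yaw": 0}, {"claw": -0.6, "dx": 0, "dy": 0, "dz": 0, "yaw": 0}, {"claw": -0.6, "dx": 0, "dy": 0, "dz": -0.12, "yaw": 0}, {"claw": -0.6, "dx": 0, "dy": 0, "dz": -0.24, "yaw": 0}, {"claw": -0.6, "dx": 0, "dy": 0, "dz": -0.36, "yaw": 0}, {"claw": -0.6, "dx": 0, "dy": 0, "dz": -0.425, "yaw": 0}, {"claw": -0.6, "dx": 0, "dy": 0, "dz": -0.425, "yaw": 0}, {"claw": -0.6, "dx": 0, "dy": 0, "dz": -0.425, "yaw": 0}])

```text
time: 33.28
tool_pos: [0.5456, -0.2977, 0.3469]
tool_rot: [-0.001, 0.353, 0.936, 0.0]
contact_force: [-0.5, -0.5, -1.5]
gripper_width: 0.797
grasp_force: 0.0
```

```bash
python3 look.py w13
```

```text
33.275 [ 0.54564374 -0.29767628  0.34687445] [-0.53858043 -0.48058977 -1.46650074]
stud/arrow [279.6  89.4] 47 r 0.1098 az 139.31
stud/arrow [280.2  99.6] 9 r 0.0951 az 138.87
stud/arrow [223.2 132.9] 28 r 0.0958 az -161.61
stud/arrow [338.1 133.2] 24 r 0.0960 az 78.41
stud/arrow [225.1 197.1] 21 r 0.0960 az -101.45
stud/arrow [335.8 197.2] 6 r 0.0959 az 18.60
stud/arrow [280.  227.5] 6 r 0.0960 az -41.87
circ [327.2  99.8  24.2] r 0.1030 az 109.90
circ [230.8  97.2  19.7] r 0.1078 az 168.72
circ [322.2 248.8  23.1] r 0.0945 az -10.30
circ [367.8 179.8  23.6] r 0.0980 az 50.17
circ [241.8 247.2  24.7] r 0.0916 az -71.92
circ [198.8 177.8  24.7] r 0.0929 az -134.43
circ [241.8 110.2  19.8] r 0.0893 az 166.86
circ [223.2 144.8  23.6] r 0.0756 az -164.61
circ [329.2 168.8  22. ] r 0.0551 az 63.91
circ [282.8 169.8  14. ] r 0.0132 az 130.94
circ [322.2 116.2  14.8] r 0.0847 az 107.12
circ [235.8 172.8  23.1] r 0.0512 az -142.69
circ [175.2 183.8  18.9] r 0.1214 az -130.65
circ [319.8 207.2  19.8] r 0.0529 az 14.47
circ [237.2 204.2  18.7] r 0.0561 az -103.63
circ [352.8 172.2  13.7] r 0.0807 az 56.42
circ [262.2 102.2  17. ] r 0.0893 az 151.66
circ [344.8 143.2  13.2] r 0.0820 az 80.43
```

```bash
python3 - <<'E'
from h import *
np.set_printoptions(precision=4,suppress=True)
s=manip.state()
W=manip.grab_frame("wrist")[:,:,::-1].copy();S=manip.grab_frame("side")[:,:,::-1].copy()
cv2.imwrite("pics/s14.png",S)
def blobs(im,kind,box,mn):
    h=cv2.cvtColor(im,cv2.COLOR_BGR2HSV)
    m=cv2.inRange(h,(0,110,50),(8,255,220))|cv2.inRange(h,(170,110,50),(180,255,220)) if kind=="red" else cv2.inRange(h,(105,90,30),(130,255,255))
    M=np.zeros_like(m);x0,y0,x1,y1=box;M[y0:y1,x0:x1]=m[y0:y1,x0:x1]
    k,l,st,c=cv2.connectedComponentsWithStats(cv2.morphologyEx(M,cv2.MORPH_CLOSE,np.ones((3,3))))
    return [(c[i],st[i,4]) for i in range(1,k) if st[i,4]>=mn]
p=manip.camera_params("side");E=p["extrinsics"];K=p["camera_matrix"]
for nm,az,kind in (("jar1",168.8,"red"),("jar2",108.8,"blue"),("fixed red",48.8,"red"),("fixed blue?",48.8,"blue")):
    a=np.radians(az);h=np.array([C[0]+.1125*np.cos(a),C[1]+.1125*np.sin(a),.138]);x=K@(E[:3,:3]@h+E[:3,3]);x=x[:2]/x[2]
    sb=blobs(S,kind,(int(x[0])-14,int(x[1])-16,int(x[0])+14,int(x[1])+14),5)
    wb=[b for b in blobs(W,kind,(150,60,410,270),30) if np.hypot(*(onz("wrist",*b[0],.138,s)[:2]-h[:2]))<.03]
    print(nm,"expected side px",x.round(1),"side",sb,"wrist",wb)
    for b in wb:
        for q in sb:
            t=tri(ray("wrist",*b[0],s),ray("side",*q[0]));d=t[:2]-C
            print("   tri",t,"r %.4f az %.1f"%(np.hypot(*d),np.degrees(np.arctan2(d[1],d[0]))))
E
```

```text
jar1 expected side px [327.6 223.2] side [(array([327.0543, 224.4783]), np.int32(92))] wrist [(array([225.9226,  92.8434]), np.int32(594))]
   tri [ 0.435  -0.2754  0.134 ] r 0.1135 az 168.9
jar2 expected side px [289.2 232.2] side [(array([288.9355, 232.8387]), np.int32(31))] wrist [(array([335.186,  90.293]), np.int32(215))]
   tri [ 0.5089 -0.1869  0.1394] r 0.1165 az 108.8
fixed red expected side px [259.6 213.9] side [(array([260.1034, 215.2241]), np.int32(58))] wrist [(array([379.6126, 183.0823]), np.int32(462))]
   tri [ 0.6214 -0.2131  0.133 ] r 0.1127 az 48.3
fixed blue? expected side px [259.6 213.9] side [] wrist [(array([378.2464, 180.7971]), np.int32(69))]
```

```bash
python3 -c "
from plant import manip
print(manip.job_done())"
```

```text
the job is handed in; nothing more can be done
None
```

The job is handed in at about 33 s: the carousel is lined up within about 0.01 rad and both jars measure fully home in the two front cups; the hand-in call returned no verdict.

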